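# Hold the finishing wheel heavy side down

### The job

Turn the speed dial of the shoe-finishing machine back so that its white pointer line is at the red stop dot, and only then touch the wheel. The newly faced wheel has a hidden heavy side: turn it by hand, feel which side is heavy, and bring that side straight down. Finish while still gripping the wheel like that, at rest, and leave the other things on the bench where they are.

Things in the scene. Friction and masses are not known exactly. Their poses are not given: they have to be found in the camera images.
- dial (a joint): angle of the speed dial, rad: 0 = its white pointer line at the red stop dot, growing as it is turned clockwise seen from above. Starts 0.6 to 1.4 and must come back to 0 within 0.15. No end stops; stays where it is left; friction about 0.04 N m.
- dial_grip (a point): middle of the black dial's bar-shaped grip, on its upright turning axis, 62 mm above the table. The bar is 50 mm long along this point's x axis, 14 mm wide, 26 mm high (its top 12 mm above this point), on a disc of 52 mm diameter and 8 mm high. The point turns with the dial; the white pointer line on the bar's top points along +x.
- control: grey control box under the dial, fixed to the bench, 120 x 110 x 40 mm, turned up to 0.4 rad; origin at the centre of its underside, beneath the dial's axis. Its +x axis points from the dial's axis to the red stop dot, 43 mm away on its top; the white ticks there are the rest of the scale.
- wheel_hub (a point): centre of the finishing wheel, on its level shaft 150 mm above the bench: a pale wooden disc, 150 mm diameter, 30 mm thick, flat faces to pinch across at the rim; flange of 22 mm radius on its outer face. It turns with the wheel; its y axis is the shaft, pointing to the motor; z points at the yellow mark on the rim. The black dots are only decoration. 71 mm of free air between wheel and motor.
- wheel (a joint): turn of the wheel, rad, endless: 0 = yellow rim mark on top, grows as the top moves away from the robot (right-handed about the shaft's y axis). Starts within 0.4 of 0. The mark does not tell the heavy side, which differs each time and cannot be seen. It starts at least 0.5 rad away from straight down and must end within 0.35 rad of it.
- shaft_end (a point): middle of the outer end of the wheel's shaft nut (on the shaft's line, 33 mm outside the wheel's centre). How it feels: the bearing drags with a steady 0.62 N m, so the wheel stays where it is left; the heavy spot, 48 mm off the axis, pulls towards down with 0.35 to 0.49 N m times the sine of its angle from straight down. So turning is easier while the heavy side sinks, harder while it rises.
- machine: fixed finishing machine, turned up to 0.3 rad: green motor 136 mm in diameter, 200 mm long; origin on the bench under the motor's middle, y axis along the shaft. Wheel centre at y = -190 mm in this frame, motor's near face at y = -104 mm; a black switch box on the motor reaches 237 mm height.
- last: wooden shoe last, about 220 x 84 x 80 mm, loose, origin at its underside; leave it
- hammer: hammer lying on the bench, loose, origin at its underside; leave it
- brush: brush lying on the bench, loose, origin at its underside; leave it
- tin: closed round tin, 72 mm diameter, 70 mm high, loose, origin at its underside; leave it
- jar: closed jar, 60 mm diameter, 100 mm high, loose, origin at its underside; leave it
There are look-alikes about, which are no part of the job. What is meant by the control is not brown, and is the larger of those in its own colour.

How it is judged (in metres and radians):
On the way:
1. the speed dial stands at the red stop dot (value of joint dial between -0.15 and 0.15 rad and velocity of joint dial between -0.1 and 0.1 rad/s), for 0.2 s.
At the end, for the whole second after the job is handed in: The dial is within 0.15 rad of the red stop dot, the wheel's hidden heavy side is within 0.35 rad of straight down, the wheel is at rest (below 0.05 rad/s) and gripped by the fingers (more than 3 N), and the loose things on the bench are within 30 mm of where they began (value of joint dial between -0.15 and 0.15 rad and z of weight_c0 in the frame of machine below 0.1049 m and velocity of joint wheel between -0.05 and 0.05 rad/s and contact force between the fingers and wheel above 3 N and distance of each of last, hammer, brush, tin, jar from where it was at the start of the episode below 0.03 m); the arm keeps its last pose, push and grip.
It fails at once if the robot touches the wheel while the dial is off the stop dot (contact force between any of the arm, the fingers and wheel above 0.5 N and not (value of joint dial between -0.15 and 0.15 rad)).
It fails at once if a loose thing on the bench is knocked away (distance of any of last, hammer, brush, tin, jar from where it was at the start of the episode above 0.03 m).
It also fails if it takes over 72 s, if anything falls off the work surface, if the arm or the gripper's body presses on something with over 40 N, if the wrist force passes 120 N, or if a joint passes its speed limit or range.

### The arm

A 6-joint arm with a two-finger parallel gripper is mounted at the origin on the work surface. World frame = base frame: x ahead of the robot, y to its left, z up, the work surface at z = 0. Lengths are in mm, angles in rad, forces in N, time in s.
With the tool pointing down it reaches from about 275 to 1000 mm from the base axis. Payload 8.4 kg.
Tool frame: the origin (TCP) lies on the centre line of the jaws, within the pads' length; the fingertips stand 22 mm ahead of it and the grasp point (between the pads) lies 3 mm ahead of it; z points along the fingers, x is the direction in which the jaws open and shut, and the axes are right-handed (so a half turn about z gives the same grasp; the last joint's range is limited). The gripper opens to 85 mm and grips with 20 to 120 N. Pads are 22 mm wide; open, the fingers measure 114 mm over their backs; the gripper's body (76 mm by 85 mm) begins 54 mm behind the grasp point. The pads swing forward as they close: fully open they stand 13 mm farther back than shut.
Start: joints at [-1.171, 0.353, 1.633, -0, 1.155, -0.002], TCP at [244.421, -575.227, 230.381] pointing down, gripper open.
Joint ranges: [-2.63, 2.63], [-0.92, 2.1], [0.06, 2.66], [-1.3, 4.44], [0, 2.69], [-3.02, 3.02]. Speed limits (rad/s): [2.22, 2.22, 2.79, 3.14, 3.14, 3.14].

### API

Orientations are given as [roll, pitch, yaw] about the fixed x, y, z axes, in that order (R = Rz(yaw) Ry(pitch) Rx(roll)).
In Python, from rig import status, viewer, job gives the robot as it stands.
- The arm moves only by the tool send_rows, never from a script. Its argument "plan" is a list of rows, each a list of 3 entries, a list of its own where there are three numbers: the shift along the tool's x, y, z in m, then the turn, a rotation vector about the tool's x, y, z in rad, then the opening, from -1 (shut) to 1 (fully open). In form: [[[x, y, z], [rx, ry, rz], jaw], ...]. A call has exactly 5 rows; each row is the pose to reach, as a shift and turn from the pose measured when the call began, along the tool's axes at that moment; what a row does not reach only later rows make up. A row lasts 1/12 s, in which the tool goes at most 41.7 mm and 7.16 degrees, less where a joint would pass 70% of its speed; a pose out of reach is approached as far as the arm can. A call with a gripper value outside its range is refused whole. The fingers move at their own pace and stop on an object; "squeeze" is the grip in N (left out, the last holds). Time passes only in rows, so rows that repeat a pose let the fingers close, or fill a call up. It gives the time, the measured TCP pose, the force and the opening at its end, in the units of the state.
- status.sense(): the state, without advancing time (a new reading comes with each control period).
- viewer.grab_frame(name): name is "scene" or "side" or "wrist"; returns the picture (384x512x3 uint8, red, green, blue); there is no depth.
- viewer.camera_params(name): a dict with "intrinsics" (3x3 intrinsics, pixels), "xyz" and "orientation" of the camera in the world. Camera axes: x right, y down, z forward; pixel columns grow to the right and rows downward; lengths in mm; the calibration is good to about 2 mm. The wrist camera is an equidistant fisheye: a pixel r from the principal point sees the ray r / f radians off the axis. A picture is of the moment at which its call begins: read the wrist's pose just before it. camera_params takes no time and is no camera call; for the wrist camera it gives the pose at the moment of the call.
- job.sign_off(): hands the job in, once; it reports no verdict.
Trained networks look in the newest picture that a camera, given by its name, has taken for a name from the list of things; names that differ only in an ending like _2 or _b are one class to them, and where a whole thing is asked for, a point or a joint stands for the part that bears it (a point fixed in the world has none). Each returns a list of dicts, best first, with "p" (0 to 1); they miss things now and then, are a little off and sometimes report something else, mostly with a low value. They report only what shows in the picture. A call takes as long as a camera call. They do not tell look-alikes from the thing itself.
- viewer.cut_out(label, camera): "mask" (384x512 bool, what is visible of it) and "extent" ([left, top, width, height] in pixels, round what is visible of it).
The state is a dict: "clock": time; "qpos": joint angles; "qvel": joint speeds; "joint_efforts": joint torques, N m; "eef_pos": TCP position; "tcp_rot": TCP orientation; "contact_force": force on the tool from outside, world axes, zero at the start; "wrist_torque": the same for the moment, N m; "opening": opening from 0.0 (shut) to 1.0 (fully open).
Only numpy, scipy, OpenCV 4.12 (cv2) and the standard library are available. Lean on these libraries where they do the work, as an engineer would, in place of code of your own. Each camera call takes 0.05 s, during which the arm holds its last target.

## Working session

There is one attempt and no reset: what is moved stays moved. The work goes in short steps, Python scripts to look and compute and a tool call to move; the robot and the scene stay as the last step left them, time stands still between calls to the robot, and variables do not carry over. Pictures are saved under pics/ and viewed, and the job is handed in when it is done.

Besides the shell and the picture viewer there is one more tool, called after "Call:" in YAML: its name, and indented under it one key for each argument. send_rows: Moves the arm, as the interface text tells. Its arguments: {"type":"object","properties":{"plan":{"type":"array"},"squeeze":{"type":"number"}},"required":["plan"]}

```bash
ls; mkdir -p pics; python3 - <<'E'
from rig import status, viewer, job
import cv2
print(status.sense())
for n in ["scene","side","wrist"]:
    f=viewer.grab_frame(n); cv2.imwrite(f"pics/{n}0.png",f[:,:,::-1]); print(n,viewer.camera_params(n))
E
```

```text
pics
{'clock': 0.0, 'qpos': array([-1.17142212e+00,  3.53656896e-01,  1.63416416e+00,  1.62901775e-05,
        1.15520143e+00, -2.36535409e-03]), 'qvel': array([ 4.11373901e-04, -7.08382197e-05,  2.28743391e-03,  9.21930758e-05,
        3.50880092e-04, -1.75250967e-04]), 'joint_efforts': array([-2.46195159e-04, -6.05258417e+01, -3.42058361e+01, -1.53262158e-04,
        9.68861481e-03, -3.89691547e-05]), 'eef_pos': array([ 244.21911216, -574.77104742,  229.64337822]), 'tcp_rot': array([-3.14157438e+00,  1.42978622e-03, -1.16906334e+00]), 'contact_force': array([ 0.07350174, -0.73915519, -1.13152784]), 'wrist_torque': array([-0.01629616,  0.03022413,  0.01572423]), 'opening': 1.0017633155963617}
scene {'intrinsics': array([[353.24401161,   0.        , 252.5334655 ],
       [  0.        , 353.24401161, 190.78220519],
       [  0.        ,   0.        ,   1.        ]]), 'xyz': array([1104.54549684,  510.43427479,  627.84948179]), 'orientation': array([-2.14425085, -0.00749435,  2.34309333])}
side {'intrinsics': array([[371.03157061,   0.        , 254.16746885],
       [  0.        , 371.03157061, 187.48397151],
       [  0.        ,   0.        ,   1.        ]]), 'xyz': array([ 208.70212532,  698.30811241, 1112.18826322]), 'orientation': array([-2.44629403, -0.00885323, -2.73236457])}
wrist {'intrinsics': array([[297.31863964,   0.        , 254.89646316],
       [  0.        , 297.31863964, 191.28642842],
       [  0.        ,   0.        ,   1.        ]]), 'xyz': array([ 308.29755984, -547.26015536,  373.44402358]), 'orientation': array([ 2.86403061e+00,  1.09796787e-03, -1.16767060e+00])}
```

View pics/scene0.png

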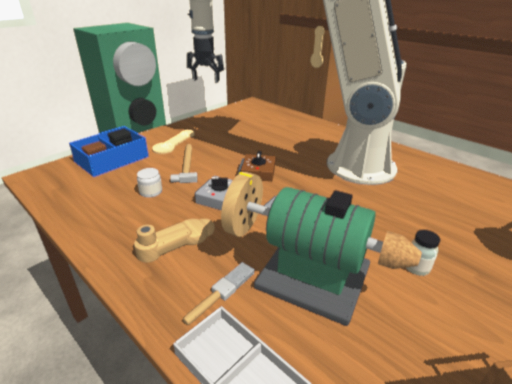

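View pics/side0.png

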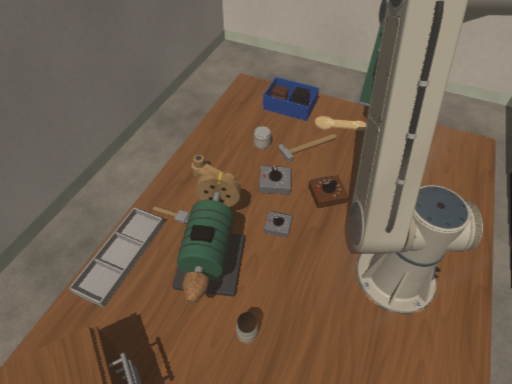

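View pics/wrist0.png

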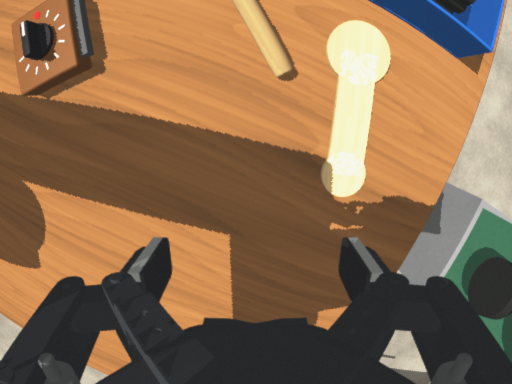

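Side view: there are three control-like boxes. The larger grey one is at (276,179), a smaller grey one at (279,223) and a brown one at (328,190). The larger grey one fits, being neither brown nor the smaller grey. I'll confirm it in an enlarged crop.

```bash
cat > h.py <<'E'
import numpy as np, cv2
from scipy.spatial.transform import Rotation as R
from rig import status, viewer, job
def rot(o): return R.from_euler('xyz',o)
def ray(n,u,v,P=None):
    P=P or viewer.camera_params(n); K=P['intrinsics']
    a=(u-K[0,2])/K[0,0]; b=(v-K[1,2])/K[1,1]
    if n=='wrist':
        r=np.hypot(a,b); d=np.array([np.sin(r)*a/max(r,1e-9),np.sin(r)*b/max(r,1e-9),np.cos(r)])
    else: d=np.array([a,b,1.])
    return P['xyz'],rot(P['orientation']).apply(d)
def onz(n,u,v,z,P=None):
    o,d=ray(n,u,v,P); return o+d*(z-o[2])/d[2]
def proj(n,X,P=None):
    P=P or viewer.camera_params(n); K=P['intrinsics']
    c=rot(P['orientation']).inv().apply(np.atleast_2d(X)-P['xyz'])
    if n=='wrist':
        rr=np.hypot(c[:,0],c[:,1]); th=np.arctan2(rr,c[:,2]); s=th/np.maximum(rr,1e-9)
        return np.c_[K[0,0]*c[:,0]*s+K[0,2],K[1,1]*c[:,1]*s+K[1,2]]
    return np.c_[K[0,0]*c[:,0]/c[:,2]+K[0,2],K[1,1]*c[:,1]/c[:,2]+K[1,2]]
E
python3 - <<'E'
from h import *
for n in ["side","scene"]:
    for l in ["control","dial","wheel","machine","shaft_end","last","hammer","brush","tin","jar"]:
        for d in viewer.cut_out(l,n): print(n,l,round(d['p'],2),d['extent'],np.argwhere(d['mask']).mean(0)[::-1].round(1))
a=cv2.imread('pics/side0.png')[150:250,180:340]; cv2.imwrite('pics/c1.png',cv2.resize(a,None,fx=5,fy=5,interpolation=cv2.INTER_CUBIC))
a=cv2.imread('pics/scene0.png')[140:250,150:310]; cv2.imwrite('pics/c2.png',cv2.resize(a,None,fx=5,fy=5,interpolation=cv2.INTER_CUBIC))
print(onz('side',276,179,40),onz('side',279,223,30),onz('side',328,190,40))
E
```

```text
side control 0.79 [264.2, 211.1, 29.9, 20.6] [277.9 223.7]
side control 0.64 [309.2, 174.2, 42.0, 33.4] [327.8 190.6]
side control 0.63 [260.4, 164.5, 33.6, 29.8] [275.  179.8]
side dial 0.72 [270.3, 167.6, 13.9, 13.0] [275.7 174.2]
side dial 0.62 [272.1, 217.4, 11.5, 6.6] [278.3 220.7]
side wheel 0.59 [193.5, 167.9, 47.4, 39.4] [218.2 187.3]
side machine 0.94 [171.4, 170.1, 71.3, 133.1] [210.4 241. ]
side shaft_end 0.71 [172.4, 172.9, 72.5, 130.0] [210.5 241.1]
side last 0.95 [193.0, 153.3, 25.5, 24.0] [201.5 165.6]
side hammer 0.85 [280.8, 133.9, 53.5, 28.6] [304.4 146.1]
side brush 0.52 [154.3, 205.8, 33.9, 15.8] [174.3 214. ]
side tin 0.82 [254.8, 123.7, 20.1, 25.0] [262.2 137.3]
side jar 0.67 [237.0, 313.7, 21.9, 28.8] [246.9 327.8]
side jar 0.42 [172.0, 173.2, 72.2, 131.1] [210.3 241.1]
side jar 0.17 [257.1, 126.6, 17.8, 22.9] [262.1 137.3]
scene control 0.88 [240.9, 148.3, 32.7, 30.3] [258.5 165.4]
scene control 0.73 [133.6, 219.2, 81.2, 41.5] [169.8 237.4]
scene control 0.66 [193.8, 175.2, 39.3, 34.0] [212.6 191.9]
scene control 0.44 [262.6, 198.6, 9.1, 7.0] [268.7 203.5]
scene dial 0.71 [211.3, 173.2, 14.5, 19.0] [219.1 183.2]
scene wheel 0.62 [222.1, 174.5, 41.0, 59.5] [240.9 203.3]
scene machine 0.62 [220.9, 171.7, 199.5, 153.5] [313.4 245. ]
scene shaft_end 0.81 [221.2, 170.1, 201.9, 155.8] [313.9 244.9]
scene last 0.87 [131.8, 220.9, 79.0, 40.2] [170.1 237.6]
scene hammer 0.7 [170.9, 143.3, 27.3, 38.3] [185.1 168.8]
scene brush 0.95 [178.3, 263.0, 75.3, 60.0] [221.8 289.6]
scene tin 0.67 [136.2, 169.0, 25.6, 29.6] [149.  181.5]
[ 496.15434626 -198.98901061   40.        ] [414.44150925 -19.83841666  30.        ] [ 297.77578363 -226.94827369   40.        ]
```

View pics/c1.png

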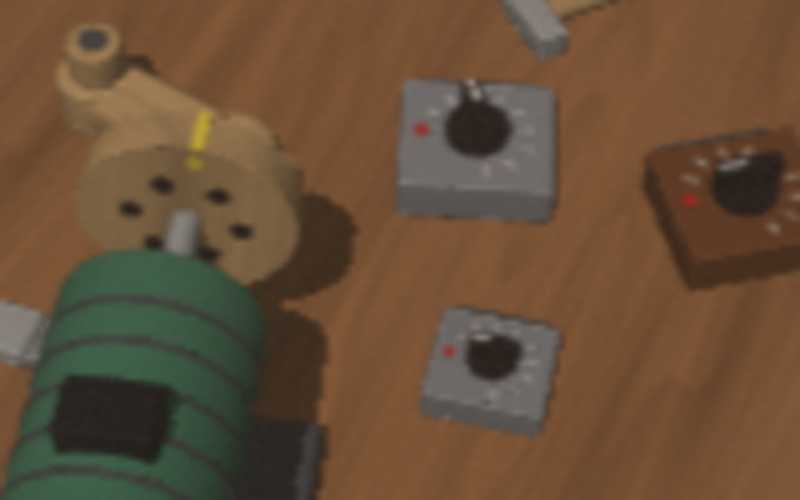

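View pics/c2.png

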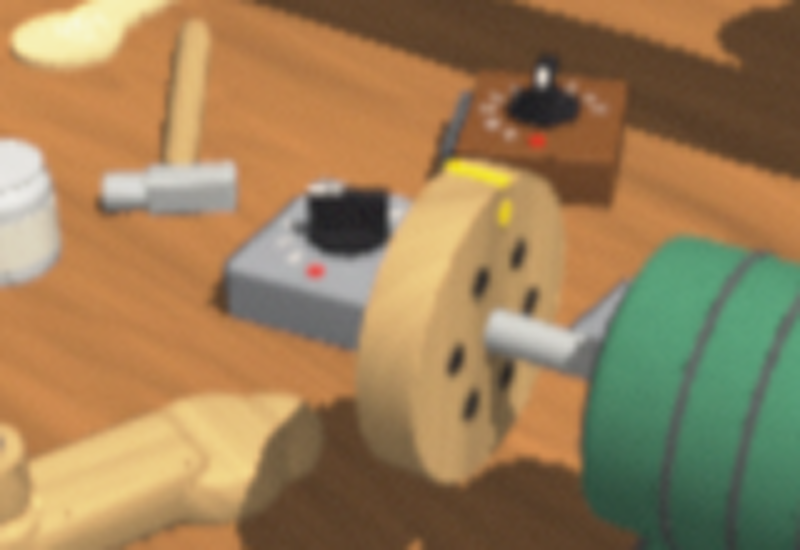

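Confirmed: the larger grey box, with its red dot at about (264,176) and pointer line at about (274,168) in the side image. Next I'll measure the poses.

```bash
python3 - <<'E'
from h import *
red=onz('side',180+422/5,150+129/5,40); ax=onz('side',180+478/5,150+128/5,48); pt=onz('side',180+470/5,150+92/5,74)
print(red,ax,pt)
red2=onz('scene',150+316/5,140+271/5,40); ax2=onz('scene',150+347/5,140+228/5,50);pt2=onz('scene',150+325/5,140+188/5,74);print(red2,ax2,pt2)
for r,a,p in((red,ax,pt),(red2,ax2,pt2)):
    print(np.arctan2(*(r-a)[1::-1]),np.arctan2(*(p-a)[1::-1]),np.linalg.norm((r-a)[:2]))
# wheel: fit machine pose to observations
hs=viewer.camera_params('scene');hd=viewer.camera_params('side')
from scipy.optimize import least_squares
def W(p,X):
    c,s=np.cos(p[2]),np.sin(p[2]);X=np.array(X,float);return np.c_[p[0]+c*X[:,0]-s*X[:,1],p[1]+s*X[:,0]+c*X[:,1],X[:,2]]
def f(p):
    a=proj('scene',W(p,[[0,-175,150]]),hs)-[[150+488/5,140+330/5]]
    b=proj('side',W(p,[[0,-175,150]]),hd)-[[180+178/5,150+238/5]]
    return np.r_[a.ravel(),b.ravel()]
def tri(obs):
    g=lambda X:np.r_[(proj('scene',X,hs)-obs[0]).ravel(),(proj('side',X,hd)-obs[1]).ravel()]
    return least_squares(g,[500,0,150])
for nm,o in {'innerhub':([150+488/5,140+332/5],[180+178/5,150+240/5]),'motorshaft':([150+580/5,140+358/5],[180+185/5,150+215/5])}.items():
    r=tri(np.array(o));print(nm,r.x,r.cost)
E
python3 - <<'E'
import cv2
a=cv2.imread('pics/side0.png')[150:310,150:270]; cv2.imwrite('pics/c3.png',cv2.resize(a,None,fx=3.7*1.3,fy=3.7,interpolation=cv2.INTER_CUBIC))
E
```

```text
[ 543.16165136 -196.13236095   40.        ] [ 501.71550206 -207.84118117   48.        ] [ 513.49687006 -217.45679763   74.        ]
[ 546.90139454 -192.33957803   40.        ] [ 511.62489281 -203.63389222   50.        ] [ 515.22640526 -218.32018365   74.        ]
0.27533176867314335 -0.684524106948684 43.06831506047344
0.3098529454198879 -1.3303125263581488 37.040425316209934
innerhub [624.89953924  36.44750537 144.54741545] 5.972969709667868
motorshaft [611.26204341  65.61951301 154.07368076] 50.98544828585438
```

```bash
cat >> h.py <<'E'
def go(xyz,rpy=None):
    s=status.sense(); T=rot(s['tcp_rot'])
    sh=T.inv().apply(np.array(xyz,float)-s['eef_pos'])/1000
    tv=(T.inv()*(rpy if isinstance(rpy,R) else rot(rpy))).as_rotvec() if rpy is not None else np.zeros(3)
    print('shift',sh.round(4),'turn',tv.round(4),'| dist',np.linalg.norm(sh).round(3),'clock',s['clock'])
E
python3 - <<'E'
from h import *
go([490,-215,240],[np.pi,0,-2.0])
E
```

```text
shift [-0.2355 -0.3669 -0.0096] turn [0.     0.     0.8309] | dist 0.436 clock 1.15
```

View pics/c3.png

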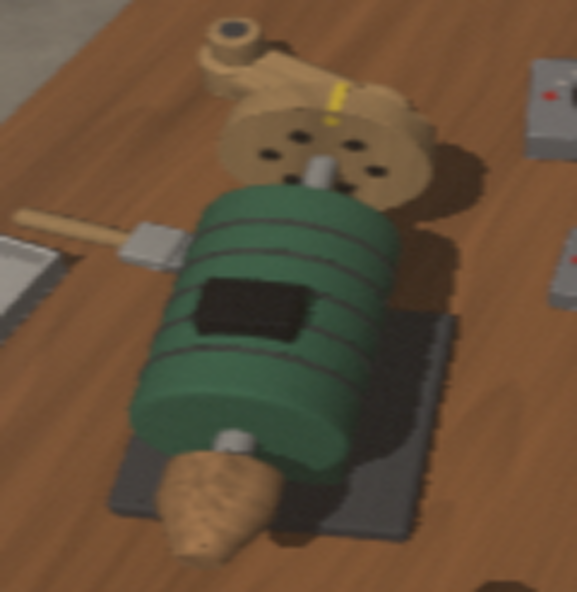

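Call:
send_rows:
  plan:
    - [[-0.024, -0.036, 0], [0, 0, 0.12], 1]
    - [[-0.047, -0.073, 0], [0, 0, 0.24], 1]
    - [[-0.071, -0.11, 0], [0, 0, 0.36], 1]
    - [[-0.094, -0.147, 0], [0, 0, 0.48], 1]
    - [[-0.118, -0.183, 0], [0, 0, 0.6], 1]

```text
clock: 1.57
eef_pos: [359.3, -405.9, 230.5]
tcp_rot: [-3.141, -0.0, -1.766]
contact_force: [1.9, -0.3, -0.0]
opening: 1.002
```

```bash
python3 - <<'E'
from h import *
s=status.sense();print(s['eef_pos'],s['tcp_rot'],s['qpos'],s['clock'])
go([490,-215,240],[np.pi,0,-2.0])
E
```

```text
[ 359.34302347 -405.92450532  230.51088878] [-3.14123853e+00 -8.69066249e-05 -1.76561050e+00] [-8.49052454e-01  2.24214909e-01  1.81116050e+00  1.63945237e-04
  1.10588335e+00  9.16484549e-01] 1.5667
shift [-0.2126 -0.0912 -0.0095] turn [-0.0004 -0.      0.2344] | dist 0.232 clock 1.5667
```

Call:
send_rows:
  plan:
    - [[-0.038, -0.016, -0.002], [0, 0, 0.05], 1]
    - [[-0.075, -0.032, -0.004], [0, 0, 0.1], 1]
    - [[-0.112, -0.048, -0.006], [0, 0, 0.15], 1]
    - [[-0.148, -0.064, -0.008], [0, 0, 0.2], 1]
    - [[-0.185, -0.08, -0.01], [0, 0, 0.23], 1]

```text
clock: 1.98
eef_pos: [474.5, -238.2, 240.9]
tcp_rot: [-3.141, -0.0, -1.998]
contact_force: [-0.2, -1.4, -0.1]
opening: 0.999
```

```bash
python3 - <<'E'
from h import *
f=viewer.grab_frame('wrist');P=viewer.camera_params('wrist');print(status.sense()['eef_pos'],status.sense()['tcp_rot'],P)
np.save('P1.npy',P,allow_pickle=True)
cv2.imwrite('pics/w1.png',cv2.resize(f[:,:,::-1],None,fx=1.56,fy=1.56))
cv2.imwrite('pics/w1r.png',f[:,:,::-1])
E
```

```text
[ 478.25921715 -233.20032772  241.38805364] [-3.13915419  0.00366655 -1.99816673] {'intrinsics': array([[297.31863964,   0.        , 254.89646316],
       [  0.        , 297.31863964, 191.28642842],
       [  0.        ,   0.        ,   1.        ]]), 'xyz': array([ 540.95427965, -261.71483479,  385.15701414]), 'orientation': array([ 2.86647235,  0.00356321, -1.99682934])}
```

View pics/w1.png

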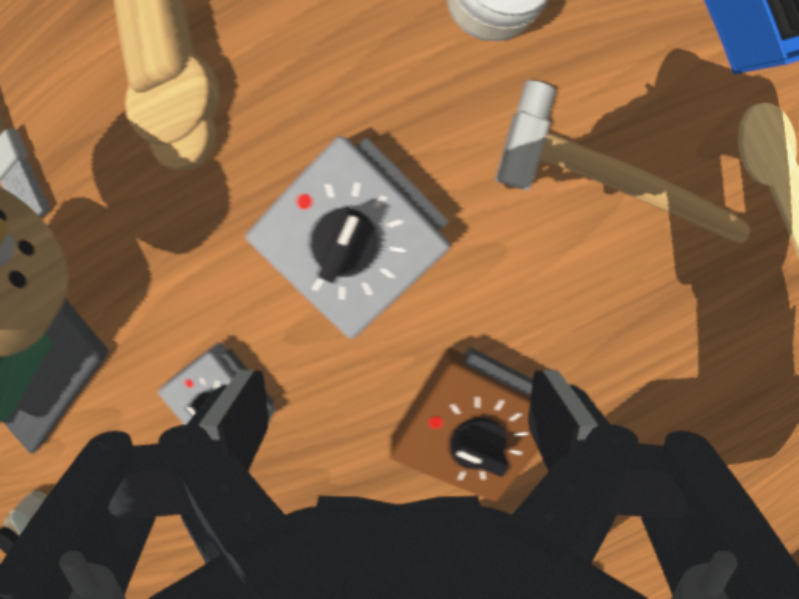

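Wrist view: the big grey control is centred at about (347,240), with its red dot at (305,201) and pointer line at (348,231) pointing up-right. The wheel is at the left edge.

```bash
python3 - <<'E'
from h import *
P=np.load('P1.npy',allow_pickle=True).item()
q=lambda u,v,z: onz('wrist',u/1.5625,v/1.5625,z,P)
C=[q(*c,40)[:2] for c in((343,137),(246,237),(352,338),(450,243))]
print(np.array(C).round(1),np.mean(C,0))
for i in range(4):
    d=C[(i+1)%4]-C[i];print(np.linalg.norm(d),np.arctan2(d[1],d[0]))
red=q(305,201.5,40);print('red',red)
a=cv2.imread('pics/w1r.png')[85:220,155:290]; cv2.imwrite('pics/c4.png',cv2.resize(a,None,fx=4.4,fy=4.4,interpolation=cv2.INTER_CUBIC))
E
```

```text
[[ 581.8 -234.4]
 [ 547.  -133.3]
 [ 438.5 -173.4]
 [ 476.5 -273.9]] [ 510.9407089  -203.73215545]
106.98012568624554 1.902898438207115
115.68122095404696 -2.786981179676109
107.41261484622802 -1.2089907312001316
112.50156455070523 0.3586719647976465
red [ 550.61699855 -187.98721631   40.        ]
```

View pics/c4.png

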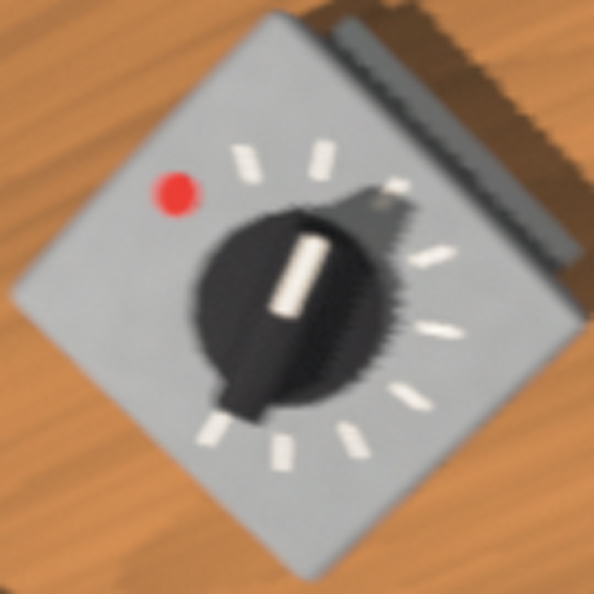

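The wrist pose was still moving during that grab, so I'll retake it at rest.

```bash
python3 - <<'E'
from h import *
P=viewer.camera_params('wrist');s0=status.sense()['eef_pos'];f=viewer.grab_frame('wrist')
print(s0,status.sense()['eef_pos'],status.sense()['tcp_rot'])
np.save('P2.npy',P,allow_pickle=True)
cv2.imwrite('pics/w2r.png',f[:,:,::-1])
for l in ("control","dial"):
  for d in viewer.cut_out(l,'wrist'):
    m=d['mask'].astype(np.uint8);print(l,d['p'],d['extent'])
    c=max(cv2.findContours(m,0,1)[0],key=cv2.contourArea);pts=c[:,0,:].astype(float)
    z=40 if l=='control' else 60
    X=np.array([onz('wrist',u,v,z,P)[:2] for u,v in pts]).astype(np.float32)
    print(cv2.minAreaRect(X))
a=f[70:215,155:300,::-1]; cv2.imwrite('pics/c5.png',cv2.resize(a,None,fx=4,fy=4,interpolation=cv2.INTER_CUBIC))
hsv=cv2.cvtColor(f,cv2.COLOR_RGB2HSV);m=((hsv[...,0]<8)|(hsv[...,0]>172))&(hsv[...,1]>160)&(hsv[...,2]>150)
n,_,st,ce=cv2.connectedComponentsWithStats(m.astype(np.uint8))
for i in range(1,n):
  if st[i,4]>8: print(st[i],ce[i],onz('wrist',*ce[i],40,P))
E
```

```text
[ 478.25921715 -233.20032772  241.38805364] [ 476.57583401 -235.8154644   241.10065627] [-3.13969808e+00  1.56474861e-03 -1.99228435e+00]
control 0.89 [257.3, 222.8, 89.1, 97.8]
((311.0758056640625, -241.37808227539062), (131.22471618652344, 128.3802947998047), 37.102699279785156)
control 0.86 [166.4, 90.5, 128.6, 125.3]
((507.8493957519531, -215.15853881835938), (118.52042388916016, 119.50877380371094), 20.256778717041016)
control 0.73 [205.0, 137.3, 41.6, 44.1]
((504.55206298828125, -207.86248779296875), (52.78501510620117, 52.54961013793945), 85.75914764404297)
control 0.68 [105.4, 220.6, 76.2, 53.3]
((454.63555908203125, -35.95340347290039), (32.364376068115234, 94.15399932861328), 14.553666114807129)
control 0.16 [3.3, 119.2, 45.7, 105.1]
((610.0230712890625, 102.42999267578125), (117.67607116699219, 189.2740020751953), 50.579994201660156)
dial 0.88 [296.4, 265.4, 40.6, 43.1]
((302.6213684082031, -236.27374267578125), (49.42156982421875, 69.81517791748047), 82.16588592529297)
[198 126   9   9  63] [202.11111111 130.20634921] [ 545.67808654 -194.79376406   40.        ]
[125 245   5   4  14] [126.78571429 246.64285714] [453.36117037 -25.83828312  40.        ]
[281 268  10   8  63] [285.46031746 271.44444444] [ 333.7134728  -211.48087116   40.        ]
```

View pics/c5.png

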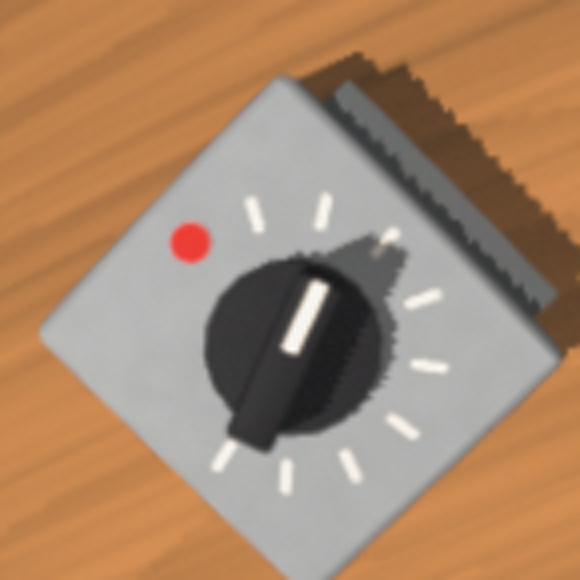

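```bash
python3 - <<'E'
from h import *
P=np.load('P2.npy',allow_pickle=True).item()
q=lambda u,v,z: onz('wrist',155+u/4,70+v/4,z,P)[:2]
a,b=q(291,350,74),q(318,283,74);d=b-a;print(a,b,np.arctan2(d[1],d[0]))
C=[q(*c,40) for c in((281,77),(41,332),(560,357))];print(C)
print('disc',q(293,346,48))
for i,j in((0,1),(0,2)):
    d=C[i]-C[j];print(np.linalg.norm(d),np.arctan2(d[1],d[0]))
print('center',(C[1]+C[2])/2)
go([506,-209,150],[np.pi,0,0.36-1.07-np.pi/2])
E
```

```text
[ 507.23804192 -213.55733637] [ 520.42169317 -227.6793218 ] -0.8197487665159223
[array([ 577.27741374, -239.57299416]), array([ 541.1059264 , -141.57733272]), array([ 469.01722705, -279.75124853])]
disc [ 505.23245695 -210.5593371 ]
104.4582507858546 -1.217196691956283
115.47536597179707 0.35537065315445726
center [ 505.06157672 -210.66429063]
shift [-0.0405 -0.0167  0.0906] turn [-5.000e-04 -2.000e-04  2.883e-01] | dist 0.101 clock 2.1833
```

```bash
python3 - <<'E'
from h import *
go([505.5,-210,130],[np.pi,0,-2.39])
E
```

```text
shift [-0.0393 -0.0167  0.1106] turn [-5.000e-04 -2.000e-04  3.975e-01] | dist 0.119 clock 2.1833
```

Call:
send_rows:
  plan:
    - [[-0.013, -0.006, 0.03], [0, 0, 0.11], 0.4]
    - [[-0.026, -0.011, 0.06], [0, 0, 0.22], 0.2]
    - [[-0.039, -0.0167, 0.09], [0, 0, 0.33], 0.1]
    - [[-0.0393, -0.0167, 0.11], [0, 0, 0.397], 0.0]
    - [[-0.0393, -0.0167, 0.11], [0, 0, 0.397], 0.0]

```text
clock: 2.6
eef_pos: [502.4, -209.9, 126.5]
tcp_rot: [3.136, -0.003, -2.393]
contact_force: [-2.2, -0.5, -0.0]
opening: 0.499
```

```bash
python3 - <<'E'
from h import *
P=viewer.camera_params('wrist');f=viewer.grab_frame('wrist');s=status.sense();print(s['eef_pos'],s['tcp_rot'],s['opening'])
cv2.imwrite('pics/w3.png',cv2.resize(f[:,:,::-1],None,fx=1.56,fy=1.56))
go([505.5,-210,75],[np.pi,0,-2.39])
E
```

```text
[ 503.39677885 -210.51882841  128.7412458 ] [ 3.13799639e+00 -2.40036433e-03 -2.38873872e+00] 0.4986929987744819
shift [-0.002  -0.0013  0.0537] turn [ 0.0036 -0.0024  0.0013] | dist 0.054 clock 2.65
```

View pics/w3.png

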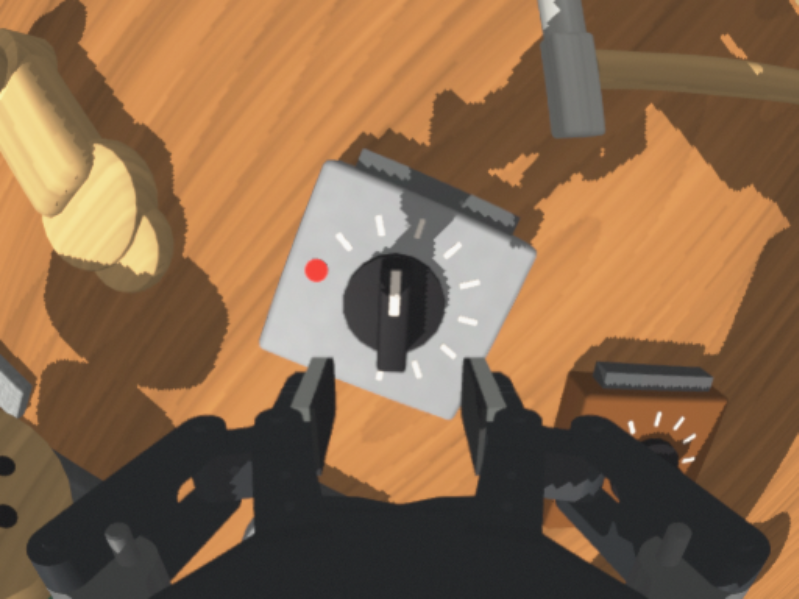

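The bar is vertical and centred between the fingers, with the jaws across it. Descending.

Call:
send_rows:
  plan:
    - [[-0.001, 0, 0.02], [0, 0, 0], 0.0]
    - [[-0.002, -0.001, 0.04], [0, 0, 0], 0.0]
    - [[-0.002, -0.001, 0.0535], [0, 0, 0], 0.0]
    - [[-0.002, -0.001, 0.0535], [0, 0, 0], -0.3]
    - [[-0.002, -0.001, 0.0535], [0, 0, 0], -1]
  squeeze: 30

```text
clock: 3.07
eef_pos: [505.3, -211.0, 76.3]
tcp_rot: [3.138, -0.002, -2.388]
contact_force: [0.4, -1.0, 0.5]
opening: 0.228
```

Call:
send_rows:
  plan:
    - [[0, 0, 0], [0, 0, 0], -1]
    - [[0, 0, 0], [0, 0, 0], -1]
    - [[0, 0, 0], [0, 0, 0], -1]
    - [[0, 0, 0], [0, 0, 0], -1]
    - [[0, 0, 0], [0, 0, 0], -1]

```text
clock: 3.48
eef_pos: [505.6, -211.0, 76.9]
tcp_rot: [3.139, -0.002, -2.388]
contact_force: [-0.1, 0.5, -0.1]
opening: -0.0
```

```bash
python3 - <<'E'
from h import *
s=status.sense();print(s)
go([505.5,-210,75],[np.pi,0,-2.39+1.18])
E
```

```text
{'clock': 3.4833, 'qpos': array([-3.97663007e-01,  4.33228941e-01,  1.91728111e+00, -1.16020379e-03,
        7.94013818e-01,  1.99099770e+00]), 'qvel': array([ 0.00172197,  0.00608439,  0.00130227, -0.00039673, -0.00145179,
        0.00094354]), 'joint_efforts': array([-9.16122040e-02, -5.68840456e+01, -2.48935390e+01, -7.37955852e-03,
        1.91132014e-02, -6.61631551e-03]), 'eef_pos': array([ 505.57819578, -211.04508067,   76.88703221]), 'tcp_rot': array([ 3.13925270e+00, -1.94917304e-03, -2.38784393e+00]), 'contact_force': array([-0.14833821,  0.45336388, -0.07895928]), 'wrist_torque': array([-0.00945972, -0.00259517, -0.02595866]), 'opening': -0.0001453015171667529}
shift [-0.0007  0.0008  0.0019] turn [ 3.2000e-03 -3.0000e-04 -1.1778e+00] | dist 0.002 clock 3.4833
```

The jaws are fully shut, so the bar wasn't between them. Looking.

```bash
python3 - <<'E'
from h import *
P=viewer.camera_params('wrist');f=viewer.grab_frame('wrist');g=viewer.grab_frame('scene')
cv2.imwrite('pics/w4.png',cv2.resize(f[:,:,::-1],None,fx=1.56,fy=1.56))
cv2.imwrite('pics/s4.png',cv2.resize(g[110:230,150:310,::-1],None,fx=5,fy=5))
E
```

```text
(no output)
```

View pics/w4.png

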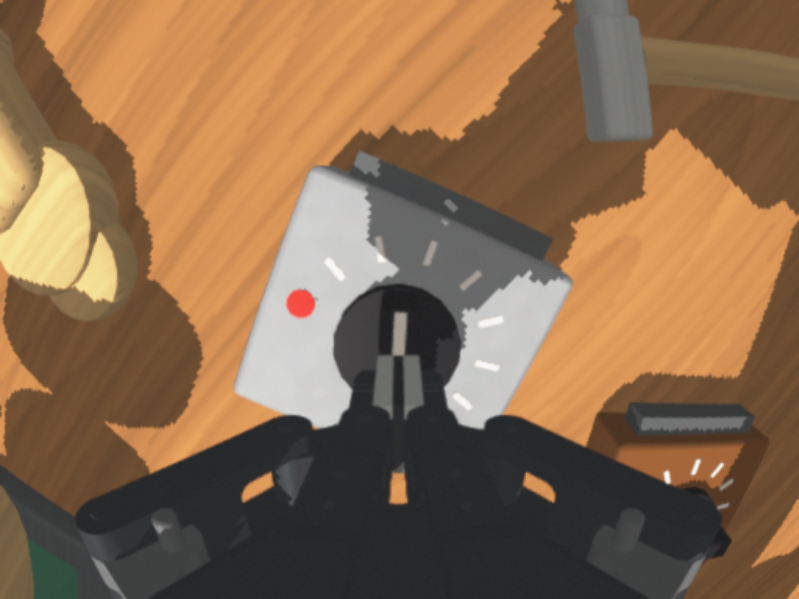

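View pics/s4.png

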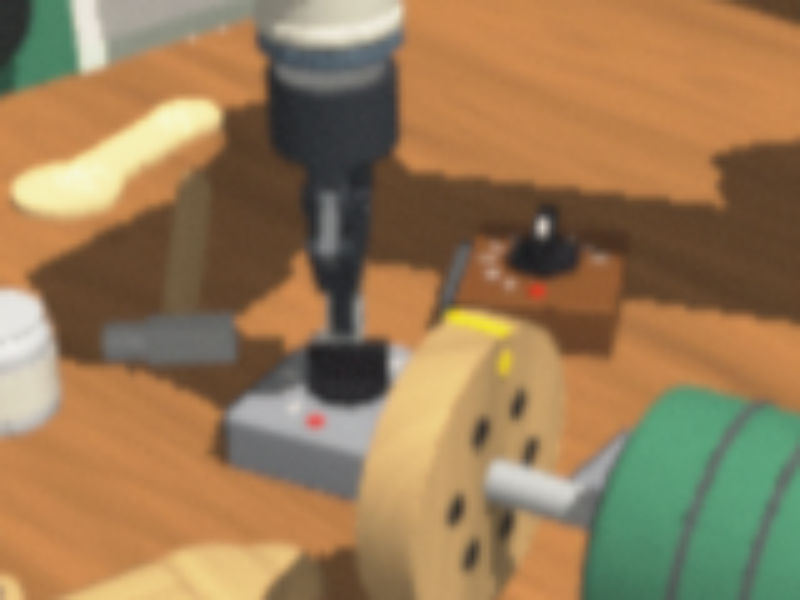

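```bash
python3 - <<'E'
from h import *
P=viewer.camera_params('wrist')
for X in ([505.5,-211,55],[505.5,-211,74],[505.5,-211,65],[505.5,-211,77]): print(X,proj('wrist',X,P)*1.5625,proj('scene',X), (proj('scene',X)-[150,110])*5)
# red & top edge
hsv=cv2.cvtColor(cv2.imread('pics/w4.png'),cv2.COLOR_BGR2HSV);m=((hsv[...,0]<8)|(hsv[...,0]>172))&(hsv[...,1]>160)&(hsv[...,2]>150)
n,_,st,ce=cv2.connectedComponentsWithStats(m.astype(np.uint8))
for i in range(1,n):
  if st[i,4]>100: print(ce[i],onz('wrist',*(ce[i]/1.5625),40,P))
q=lambda u,v,z: onz('wrist',u/1.5625,v/1.5625,z,P)
print('line',q(399,313,74),q(399,354,74)); print('disc top edge',q(397,286,48),'left',q(334,343,48))
C=[q(316,167,40),q(235,391,40),q(572,283,40)];print(C)
d=C[0]-C[1];print(np.arctan2(d[1],d[0])+np.pi/2);d=C[2]-C[0];print(np.arctan2(d[1],d[0]),(C[1]+C[2])/2)
E
```

```text
[505.5, -211, 55] [[398.93200208 353.45734873]] [[219.24845663 182.59707108]] [[346.24228316 362.98535541]]
[505.5, -211, 74] [[399.13169385 374.62295848]] [[218.97819833 177.31540751]] [[344.89099165 336.57703755]]
[505.5, -211, 65] [[399.03204179 364.05809993]] [[219.1068536  179.82972002]] [[345.53426798 349.14860012]]
[505.5, -211, 77] [[399.16717075 378.38538197]] [[218.93505515 176.47225955]] [[344.67527577 332.36129774]]
[300.33079848 303.09125475] [ 545.69795827 -194.7832102    40.        ]
line [ 520.92682388 -227.30888247   74.        ] [ 510.87042356 -216.6336573    74.        ]
disc top edge [ 523.11683819 -228.66395009   48.        ] left [ 525.39597115 -194.30083229   48.        ]
[array([ 577.0985946 , -240.42812086,   40.        ]), array([ 541.82458246, -141.22307077,   40.        ]), array([ 469.32519866, -278.53505147,   40.        ])]
0.34162538303312306
-2.801728683068632 [ 505.57489056 -209.87906112   40.        ]
```

The tips seem to have closed above the bar: in the scene image they end at its top edge. I'll open, look again and check the real tip height.

Call:
send_rows:
  plan:
    - [[0, 0, 0], [0, 0, 0], 0.0]
    - [[0, 0, 0], [0, 0, 0], 0.0]
    - [[0, 0, 0], [0, 0, 0], 0.0]
    - [[0, 0, 0.003], [0, 0, 0], 0.0]
    - [[0, 0, 0.003], [0, 0, 0], 0.0]

```text
clock: 4.0
eef_pos: [505.1, -210.8, 73.1]
tcp_rot: [3.138, -0.002, -2.388]
contact_force: [0.1, -0.5, 0.1]
opening: 0.502
```

```bash
python3 - <<'E'
from h import *
P=viewer.camera_params('wrist');f=viewer.grab_frame('wrist');g=viewer.grab_frame('scene');s=status.sense();print(s['eef_pos'],s['contact_force'],s['opening'])
cv2.imwrite('pics/w5.png',cv2.resize(f[100:300,130:380,::-1],None,fx=3.1,fy=3))
cv2.imwrite('pics/s5.png',cv2.resize(g[130:210,180:260,::-1],None,fx=7,fy=7,interpolation=cv2.INTER_CUBIC))
E
```

```text
[ 505.22933421 -210.85679292   73.2970394 ] [ 0.25683549 -0.01576234 -0.54119474] 0.49974173928702587
```

View pics/w5.png

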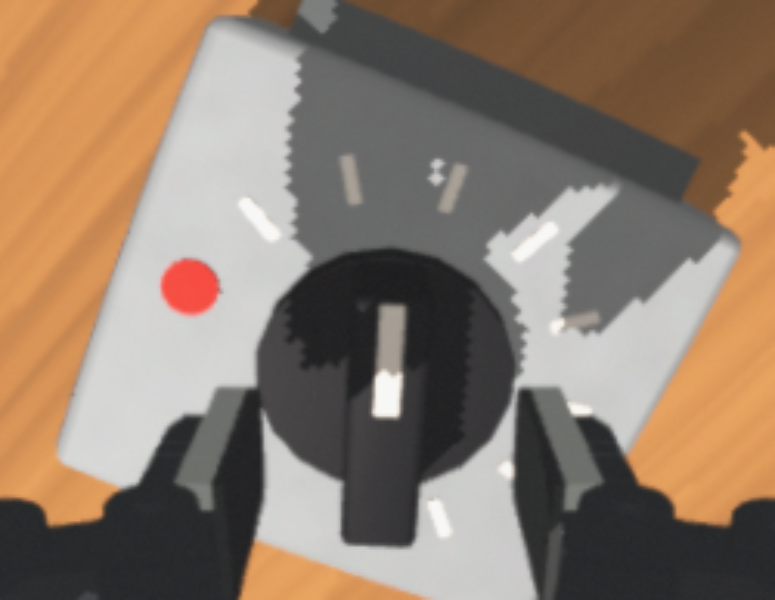

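View pics/s5.png

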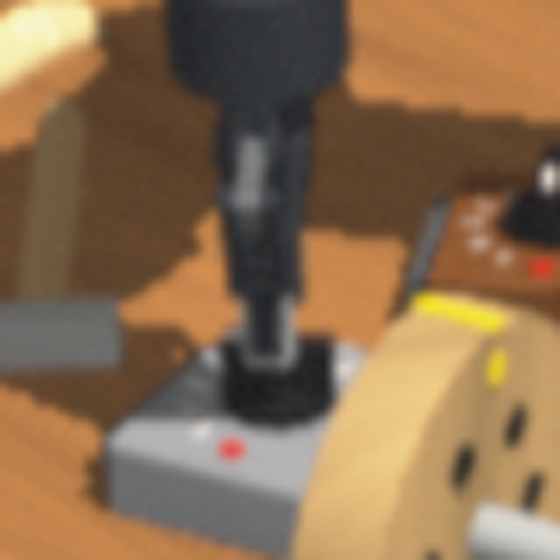

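```bash
python3 - <<'E'
from h import *
for z in (50,55,60,65,70,75): print(z,(proj('scene',[521,-196,z])-[180,130])*7)
E
```

```text
50 [[271.16149571 403.82596127]]
55 [[270.65101309 394.11582072]]
60 [[270.13794914 384.35657925]]
65 [[269.62228421 374.54786346]]
70 [[269.10399849 364.6892962 ]]
75 [[268.58307194 354.78049644]]
```

At half opening the tips are only about 4 mm ahead of the TCP, not 22. I'll go lower, watching the force.

Call:
send_rows:
  plan:
    - [[0, 0, 0.003], [0, 0, 0], 0.0]
    - [[0, 0, 0.006], [0, 0, 0], 0.0]
    - [[0, 0, 0.009], [0, 0, 0], 0.0]
    - [[0, 0, 0.012], [0, 0, 0], 0.0]
    - [[0, 0, 0.013], [0, 0, 0], 0.0]

```text
clock: 4.52
eef_pos: [504.8, -210.7, 59.6]
tcp_rot: [3.137, -0.003, -2.388]
contact_force: [-0.2, -1.3, 0.9]
opening: 0.499
```

Call:
send_rows:
  plan:
    - [[0, 0, 0], [0, 0, 0], -0.4]
    - [[0, 0, 0], [0, 0, 0], -0.6]
    - [[0, 0, 0], [0, 0, 0], -1]
    - [[0, 0, 0], [0, 0, 0], -1]
    - [[0, 0, 0], [0, 0, 0], -1]

```text
clock: 4.93
eef_pos: [505.1, -210.1, 59.7]
tcp_rot: [3.137, -0.002, -2.388]
contact_force: [2.4, 5.1, -1.2]
opening: 0.153
```

```bash
python3 - <<'E'
from h import *
P=viewer.camera_params('wrist');f=viewer.grab_frame('wrist');g=viewer.grab_frame('scene');s=status.sense();print(s['eef_pos'],s['contact_force'],s['opening'],s['wrist_torque'])
cv2.imwrite('pics/w6.png',cv2.resize(f[100:300,130:380,::-1],None,fx=3.1,fy=3))
cv2.imwrite('pics/s6.png',cv2.resize(g[130:210,180:260,::-1],None,fx=7,fy=7,interpolation=cv2.INTER_CUBIC))
E
```

```text
[ 505.05439355 -210.02905529   59.7249267 ] [ 1.39211617  5.66166782 -0.58519847] 0.15593517438900456 [ 0.76910395 -0.24362476 -0.06174086]
```

View pics/w6.png

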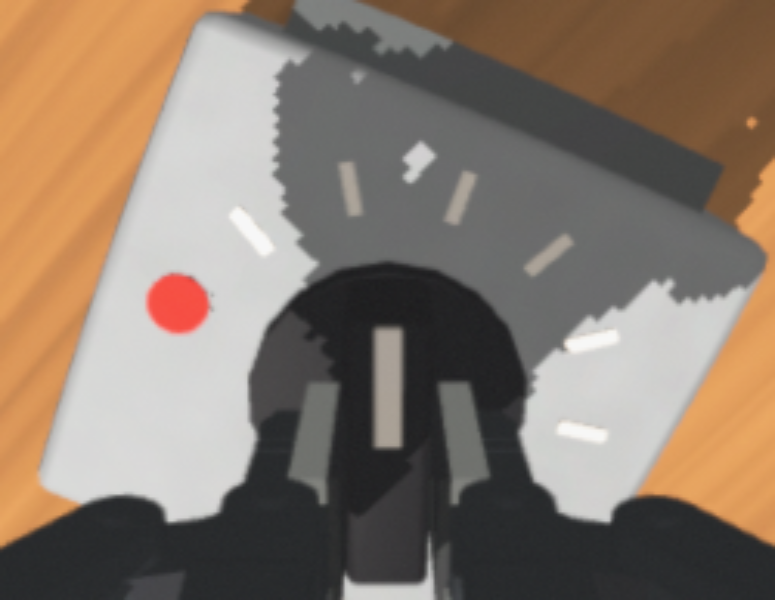

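View pics/s6.png

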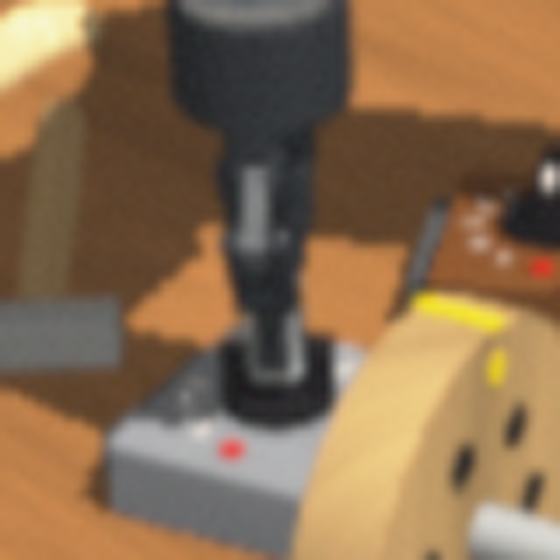

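Gripped: opening 0.156 is about 13 mm. Now I'll turn it counter-clockwise, seen from above.

Call:
send_rows:
  plan:
    - [[0, 0, 0], [0, 0, -0.1], -1]
    - [[0, 0, 0], [0, 0, -0.2], -1]
    - [[0, 0, 0], [0, 0, -0.3], -1]
    - [[0, 0, 0], [0, 0, -0.4], -1]
    - [[0, 0, 0], [0, 0, -0.5], -1]
  squeeze: 40

```text
clock: 5.45
eef_pos: [505.0, -210.2, 59.8]
tcp_rot: [3.137, 0.0, -1.883]
contact_force: [0.5, 0.3, -1.7]
opening: 0.146
```

```bash
python3 - <<'E'
from h import *
s=status.sense();print(s)
go([505.2,-210.2,59.5],[np.pi,0,0.355-np.pi/2])
E
```

```text
{'clock': 5.45, 'qpos': array([-3.97033906e-01,  4.59714183e-01,  1.92575223e+00, -9.48991494e-05,
        7.60842351e-01,  1.48629071e+00]), 'qvel': array([-4.63580291e-04,  2.38272644e-05,  1.42711404e-03, -2.38076651e-03,
       -1.93373111e-04, -1.19094601e+00]), 'joint_efforts': array([-7.92152769e-04, -5.80118895e+01, -2.39525610e+01,  5.38327696e-02,
        1.00823231e-01,  1.94011085e+00]), 'eef_pos': array([ 505.04495718, -210.16385957,   59.78307099]), 'tcp_rot': array([ 3.13688787e+00,  3.33183699e-04, -1.88325651e+00]), 'contact_force': array([ 0.54646179,  0.26939504, -1.7293195 ]), 'wrist_torque': array([-0.16885933,  0.00460722, -0.07619133]), 'opening': 0.14583169576716729}
shift [-0.     -0.0002  0.0003] turn [ 0.0044  0.0019 -0.6675] | dist 0.0 clock 5.45
```

Call:
send_rows:
  plan:
    - [[0, 0, 0], [0, 0, -0.12], -1]
    - [[0, 0, 0], [0, 0, -0.24], -1]
    - [[0, 0, 0], [0, 0, -0.36], -1]
    - [[0, 0, 0], [0, 0, -0.48], -1]
    - [[0, 0, 0], [0, 0, -0.58], -1]

```text
clock: 5.87
eef_pos: [505.1, -210.3, 59.8]
tcp_rot: [3.138, 0.002, -1.297]
contact_force: [0.7, -0.8, -2.1]
opening: 0.147
```

Call:
send_rows:
  plan:
    - [[0, 0, 0], [0, 0, -0.05], -1]
    - [[0, 0, 0], [0, 0, -0.07], -1]
    - [[0, 0, 0], [0, 0, -0.07], -1]
    - [[0, 0, 0], [0, 0, -0.07], -1]
    - [[0, 0, 0], [0, 0, -0.07], -1]

```text
clock: 6.28
eef_pos: [505.1, -210.4, 59.8]
tcp_rot: [3.138, 0.003, -1.228]
contact_force: [-0.5, 0.2, -2.6]
opening: 0.15
```

```bash
python3 - <<'E'
from h import *
s=status.sense();print(s['eef_pos'],s['tcp_rot'],s['opening'])
P=viewer.camera_params('wrist');f=viewer.grab_frame('wrist')
np.save('P7.npy',P,allow_pickle=True)
cv2.imwrite('pics/w7.png',cv2.resize(f[100:300,130:380,::-1],None,fx=3,fy=3))
go([505.2,-210.2,59.5],[np.pi,0,0.355-np.pi/2])
E
```

```text
[ 505.13707481 -210.37736125   59.78364696] [ 3.13814366e+00  2.56542730e-03 -1.22829901e+00] 0.1498467889863813
shift [-0.0002 -0.0002  0.0003] turn [ 0.0035  0.0026 -0.0123] | dist 0.0 clock 6.3333
```

View pics/w7.png

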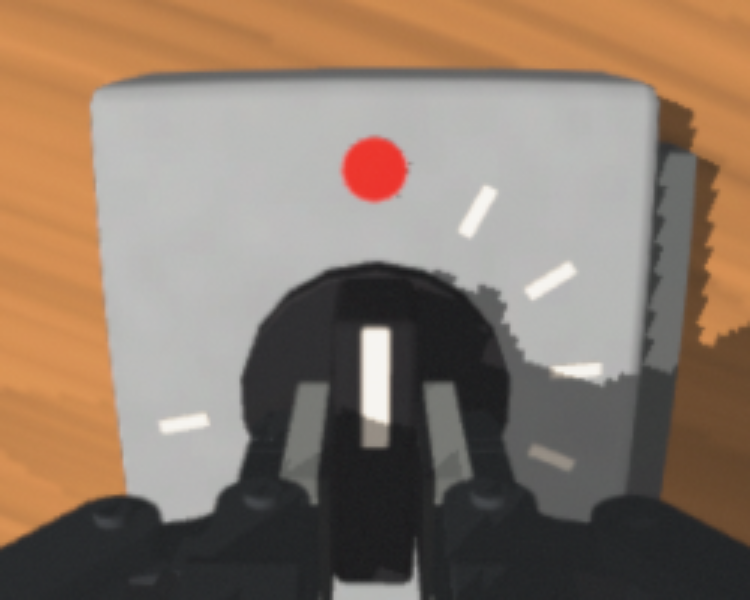

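The pointer line (375,390) is aimed straight at the red dot (375,168). Releasing and rising.

Call:
send_rows:
  plan:
    - [[0, 0, 0], [0, 0, 0], -0.5]
    - [[0, 0, 0], [0, 0, 0], -0.2]
    - [[0, 0, 0], [0, 0, 0], 0.0]
    - [[0, 0, -0.005], [0, 0, 0], 0.0]
    - [[0, 0, -0.03], [0, 0, 0], 0.0]

```text
clock: 6.75
eef_pos: [502.9, -209.5, 87.4]
tcp_rot: [3.134, 0.007, -1.228]
contact_force: [-0.1, -0.1, -0.3]
opening: 0.498
```

Call:
send_rows:
  plan:
    - [[0, 0, -0.04], [0, 0, 0], 0.0]
    - [[0, 0, -0.08], [0, 0, 0], 0.0]
    - [[0, 0, -0.12], [0, 0, 0], 0.0]
    - [[0, 0, -0.15], [0, 0, 0], 0.0]
    - [[0, 0, -0.15], [0, 0, 0], 0.0]

```text
clock: 7.17
eef_pos: [507.6, -211.4, 244.6]
tcp_rot: [-3.141, -0.001, -1.228]
contact_force: [0.4, -0.9, -0.6]
opening: 0.502
```

```bash
python3 - <<'E'
from h import *
f=viewer.grab_frame('wrist')
s=status.sense();print(s['eef_pos'],s['tcp_rot'],s['opening'],s['qpos'])
P=viewer.camera_params('wrist');f=viewer.grab_frame('wrist');s=status.sense();print(s['eef_pos'])
np.save('P8.npy',P,allow_pickle=True)
cv2.imwrite('pics/w8r.png',f[:,:,::-1]);cv2.imwrite('pics/w8.png',cv2.resize(f[:,:,::-1],None,fx=1.5625,fy=1.5625))
E
```

```text
[ 506.33599246 -210.86723497  241.47726149] [ 3.13917367e+00  1.60576065e-03 -1.22835148e+00] 0.4983545634227528 [-3.97069275e-01  2.24920459e-01  1.78408892e+00 -4.89557804e-04
  1.13545262e+00  8.31487362e-01]
[ 504.99504869 -210.30847027  239.03801229]
```

View pics/w8.png

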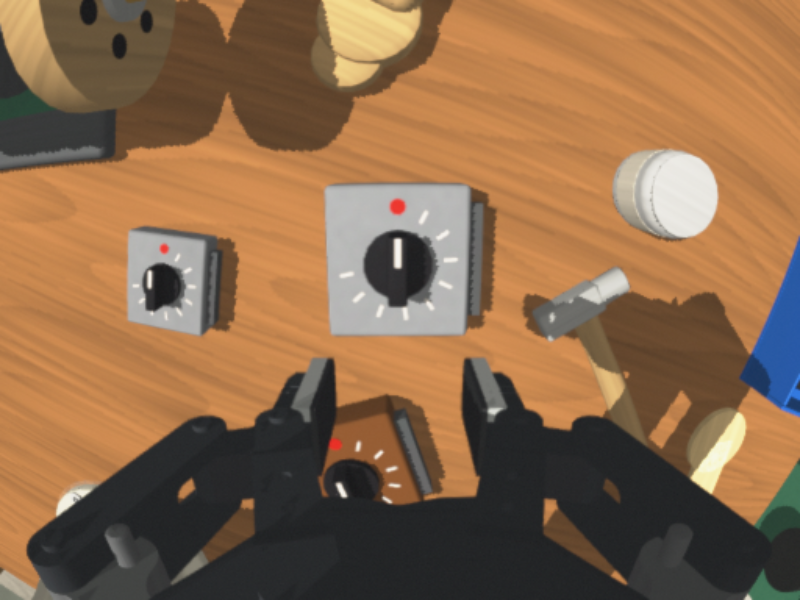

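The dial stays at the dot. Next I'll move to a viewpoint above the wheel.

```bash
python3 - <<'E'
from h import *
print(onz('side',201,165,40),onz('scene',170,237,40))
go([500,0,310],[np.pi,0,-1.6])
E
```

```text
[ 794.43971311 -147.30667712   40.        ] [ 752.95662678 -119.02444897   40.        ]
shift [-0.2001 -0.0655 -0.0705] turn [0.0061 0.0032 0.3716] | dist 0.222 clock 7.2667
```

Call:
send_rows:
  plan:
    - [[-0.02, -0.01, -0.03], [0, 0, 0.07], 0.5]
    - [[-0.06, -0.02, -0.07], [0, 0, 0.14], 1]
    - [[-0.1, -0.035, -0.07], [0, 0, 0.21], 1]
    - [[-0.14, -0.05, -0.07], [0, 0, 0.28], 1]
    - [[-0.17, -0.06, -0.07], [0, 0, 0.36], 1]

```text
clock: 7.68
eef_pos: [504.3, -33.0, 308.9]
tcp_rot: [3.134, 0.002, -1.593]
contact_force: [1.3, 0.6, -0.6]
opening: 1.0
```

Call:
send_rows:
  plan:
    - [[-0.01, 0, 0], [0, 0, 0], 1]
    - [[-0.01, 0, 0], [0, 0, 0], 1]
    - [[-0.01, 0, 0], [0, 0, 0], 1]
    - [[-0.01, 0, 0], [0, 0, 0], 1]
    - [[-0.01, 0, 0], [0, 0, 0], 1]

```text
clock: 8.1
eef_pos: [504.3, -24.1, 308.2]
tcp_rot: [3.133, 0.002, -1.594]
contact_force: [0.2, 0.6, 0.0]
opening: 1.001
```

```bash
python3 - <<'E'
from h import *
s=status.sense();print(s['eef_pos'],s['tcp_rot'],s['opening'],s['qpos'])
P=viewer.camera_params('wrist');f=viewer.grab_frame('wrist');s=status.sense();print(s['eef_pos'])
np.save('P9.npy',P,allow_pickle=True)
cv2.imwrite('pics/w9r.png',f[:,:,::-1]);cv2.imwrite('pics/w9.png',cv2.resize(f[:,:,::-1],None,fx=1.5625,fy=1.5625))
E
```

```text
[504.34213115 -24.07133922 308.18546664] [ 3.13312273e+00  1.90020935e-03 -1.59383050e+00] 1.0005232320801152 [-5.17896138e-02  9.77724276e-02  1.78548123e+00  1.73537465e-03
  1.26686049e+00  1.54150642e+00]
[504.43371955 -24.11276751 308.37736945]
```

View pics/w9.png

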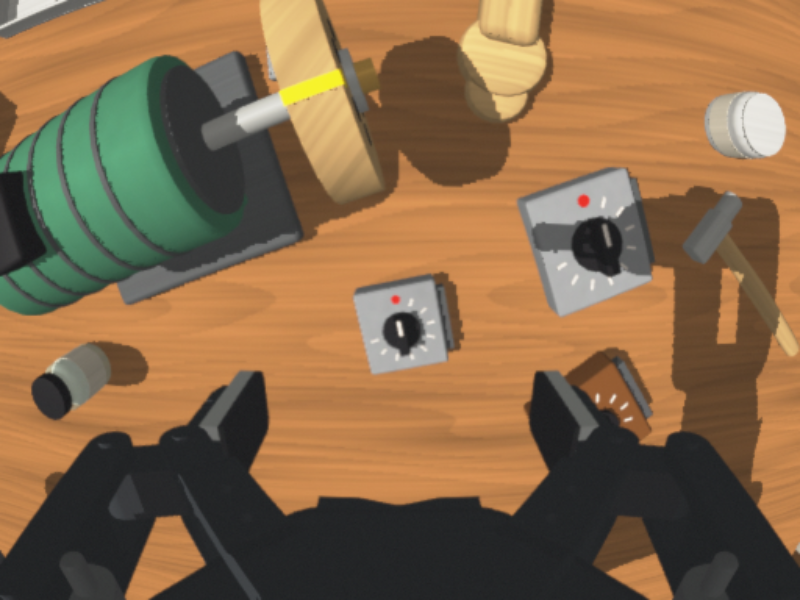

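```bash
python3 - <<'E'
import cv2
a=cv2.imread('pics/w9r.png')[0:140,90:260]; cv2.imwrite('pics/c9.png',cv2.resize(a,None,fx=4.6,fy=4.2,interpolation=cv2.INTER_CUBIC))
E
```

```text
(no output)
```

View pics/c9.png

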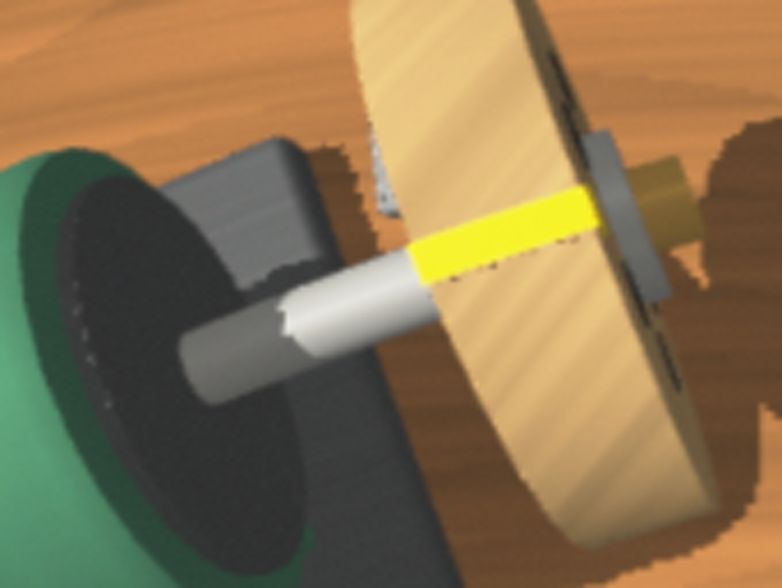

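```bash
cat > fit.py <<'E'
from h import *
from scipy.optimize import least_squares
P=np.load('P9.npy',allow_pickle=True).item()
px=lambda L:np.array([[90+u/4.6,v/4.2] for u,v in L])
def W(p,X):
    c,s=np.cos(p[2]),np.sin(p[2]);X=np.array(X,float);return np.c_[p[0]+c*X[:,0]-s*X[:,1],p[1]+s*X[:,0]+c*X[:,1],X[:,2]]
t=np.linspace(0,2*np.pi,720)
def circ(y,r=75): return np.c_[r*np.sin(t),np.full(t.size,y),150+r*np.cos(t)]
yel=px([(419,263),(594,205)]);nut=px([(693,196)]);mot=px([(197,374)])
inn=px([(355,30),(400,215),(460,365),(500,455),(585,548)]);out=px([(520,10),(560,85),(660,350),(718,510)])
def f(p):
    th=p[3];Y=[[75*np.sin(th),-175,150+75*np.cos(th)],[75*np.sin(th),-205,150+75*np.cos(th)]]
    r=[(proj('wrist',W(p,Y),P)-yel).ravel(),(proj('wrist',W(p,[[0,-223,150]]),P)-nut).ravel()*.5,(proj('wrist',W(p,[[0,-104,150]]),P)-mot).ravel()]
    for y,pts in((-175,inn),(-205,out)):
        c=proj('wrist',W(p,circ(y)),P);r.append(np.array([np.hypot(*(c-q).T).min() for q in pts]))
    return np.concatenate(r)
if __name__=='__main__':
    best=min((least_squares(f,[570,200,g,0.0]) for g in(-.3,0,.3)),key=lambda r:r.cost)
    p=best.x;print(p,best.cost,f(p).round(1))
    hub=W(p,[[0,-190,150]])[0];print('hub',hub)
    np.save('mp.npy',p)
    for n,src,PP in(('wrist','w9r',P),('scene','scene0',viewer.camera_params('scene')),('side','side0',viewer.camera_params('side'))):
        im=cv2.imread(f'pics/{src}.png');im=cv2.resize(im,None,fx=3,fy=3)
        for y,r in((-175,75),(-205,75),(-205,22),(-104,68),(96,68)):
            cv2.polylines(im,[(proj(n,W(p,circ(y,r)),PP)*3).astype(int)],True,(255,0,255),1)
        lo={'wrist':(0,230),'scene':(450,450),'side':(430,400)}[n]
        cv2.imwrite(f'pics/ov_{n}.png',im[lo[1] if n!='wrist' else 0:(lo[1] if n!='wrist' else 0)+550,lo[0]:lo[0]+790])
E
python3 fit.py
```

```text
[ 5.72573055e+02  2.01977617e+02  2.90556377e-01 -1.54286399e-01] 11.994964076022246 [-0.4  0.3 -1.7  0.5 -0.1  0.1  0.7 -1.   1.4  0.5  0.3  1.4  0.9  1.
  2.4  2.7  0.3]
hub [627.00526672  19.9415371  150.        ]
```

```bash
cd pics; python3 -c "
import cv2,numpy as np
a=[cv2.resize(cv2.imread(f'ov_{n}.png'),(395,275)) for n in('wrist','scene','side')]
print([x.shape for x in a]);cv2.imwrite('ov.png',np.vstack([np.hstack(a[:2]),np.hstack([a[2],a[2]*0])]))"
```

```text
[(275, 395, 3), (275, 395, 3), (275, 395, 3)]
```

View pics/ov.png

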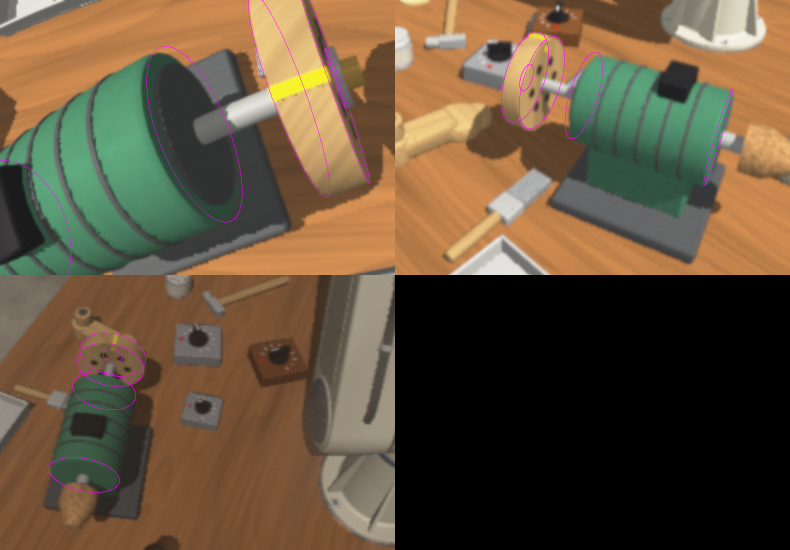

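The overlay fits: hub at about (627, 20, 150), shaft yaw 0.29, mark angle about −0.15. Next, a hover above the rim.

```bash
cat >> h.py <<'E'
HUB=np.array([627.,20.,150.]);YAW=0.29
MX=np.array([np.cos(YAW),np.sin(YAW),0]);MY=np.array([-np.sin(YAW),np.cos(YAW),0]);Z=np.array([0,0,1.])
def grip_pose(phi,r,hub=None):
    hub=HUB if hub is None else hub
    rad=np.sin(phi)*MX+np.cos(phi)*Z
    x=-MY; z=-rad; y=np.cross(z,x)
    return hub+r*rad, R.from_matrix(np.c_[x,y,z])
E
python3 - <<'E'
from h import *
p,o=grip_pose(0,140);print(p);go(p,o)
E
```

```text
[627.  20. 290.]
shift [-0.0469 -0.1216  0.0175] turn [ 0.0077  0.0032 -0.3134] | dist 0.132 clock 8.15
```

Call:
send_rows:
  plan:
    - [[-0.012, -0.03, 0.004], [0, 0, -0.07], 0.6]
    - [[-0.024, -0.06, 0.008], [0, 0, -0.14], 0.6]
    - [[-0.036, -0.09, 0.012], [0, 0, -0.21], 0.6]
    - [[-0.047, -0.122, 0.017], [0, 0, -0.28], 0.6]
    - [[-0.047, -0.122, 0.017], [0.007, 0.003, -0.313], 0.6]

```text
clock: 8.57
eef_pos: [631.7, 20.4, 288.0]
tcp_rot: [3.141, 0.001, -1.278]
contact_force: [-1.4, -0.2, -0.9]
opening: 0.795
```

```bash
python3 - <<'E'
from h import *
viewer.grab_frame('side')
viewer.grab_frame('side')
P=viewer.camera_params('wrist');s=status.sense();f=viewer.grab_frame('wrist');print(s['eef_pos'],s['tcp_rot'],s['qpos'],s['contact_force'],s['wrist_torque'])
im=cv2.resize(f[:,:,::-1],None,fx=1.5625,fy=1.5625)
t=np.linspace(0,2*np.pi,200)
for y in(-15,15):
    C=HUB+np.outer(75*np.sin(t),MX)+np.outer(75*np.cos(t),Z)+y*MY
    cv2.polylines(im,[(proj('wrist',C,P)*1.5625).astype(int)],True,(255,0,255),1)
cv2.imwrite('pics/w10.png',im)
p,o=grip_pose(0,58);print(p);go(p,o)
E
```

```text
[627.80422766  19.32348056 288.98472815] [ 3.13882465e+00  6.94175071e-04 -1.28132219e+00] [ 2.84055677e-02  3.11702574e-01  1.55948660e+00 -4.58205175e-05
  1.27325687e+00  1.30974029e+00] [-1.01651468  0.10263303 -0.31380973] [-0.01449665  0.04130622 -0.04332005]
[627.  20. 208.]
shift [-0.0008 -0.0004  0.0816] turn [ 0.0026  0.0007 -0.0023] | dist 0.082 clock 8.7167
```

View pics/w10.png

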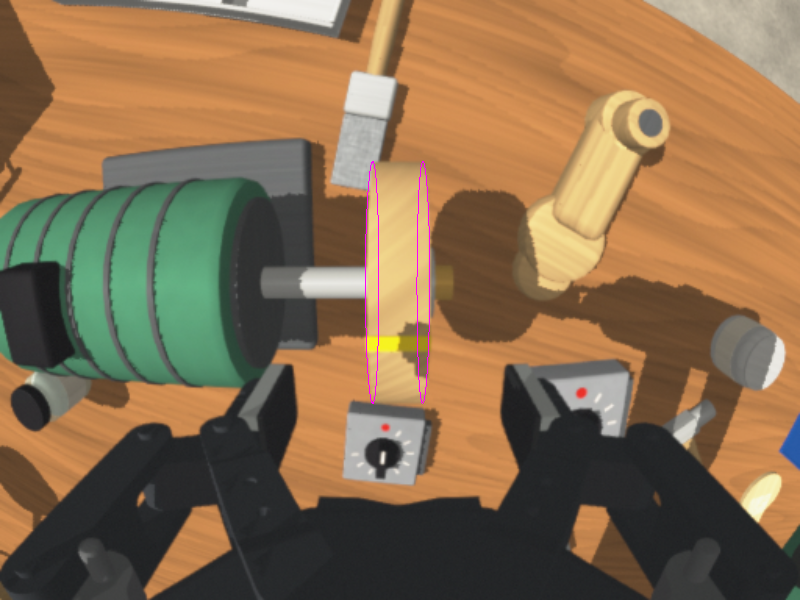

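The overlay is accurate and the fingers straddle the wheel. Descending.

Call:
send_rows:
  plan:
    - [[0, 0, 0.02], [0, 0, 0], 0.6]
    - [[-0.001, 0, 0.04], [0, 0, 0], 0.6]
    - [[-0.001, 0, 0.06], [0, 0, 0], 0.6]
    - [[-0.001, 0, 0.08], [0, 0, 0], 0.6]
    - [[-0.001, 0, 0.081], [0, 0, 0], 0.4]

```text
clock: 9.13
eef_pos: [623.7, 19.1, 205.5]
tcp_rot: [3.134, 0.002, -1.285]
contact_force: [-0.5, -0.8, -0.7]
opening: 0.707
```

```bash
python3 - <<'E'
from h import *
s=status.sense();print(s['eef_pos'],s['tcp_rot'],s['contact_force'],s['opening'])
f=viewer.grab_frame('wrist');g=viewer.grab_frame('scene')
cv2.imwrite('pics/w11.png',np.hstack([cv2.resize(f[130:330,100:400,::-1],None,fx=1.3,fy=1.3),cv2.resize(g[120:280,180:340,::-1],(390,260))]))
E
```

```text
[623.66241384  19.07428274 205.45426146] [ 3.13363316e+00  2.00029518e-03 -1.28548591e+00] [-0.50709356 -0.77258051 -0.73953479] 0.7068831957528137
```

View pics/w11.png

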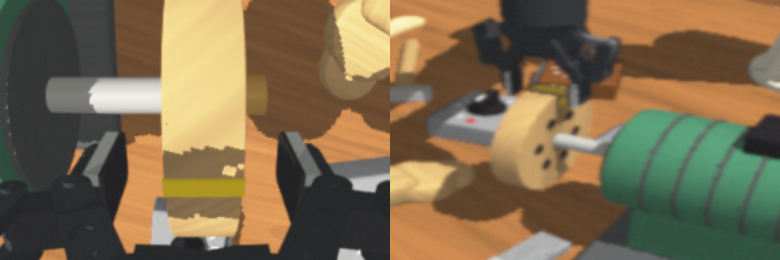

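Call:
send_rows:
  plan:
    - [[0, 0, 0], [0, 0, 0], 0]
    - [[0, 0, 0], [0, 0, 0], -0.5]
    - [[0, 0, 0], [0, 0, 0], -1]
    - [[0, 0, 0], [0, 0, 0], -1]
    - [[0, 0, 0], [0, 0, 0], -1]
  squeeze: 60

```text
clock: 9.65
eef_pos: [626.5, 19.1, 210.9]
tcp_rot: [3.14, -0.0, -1.285]
contact_force: [-2.2, -1.2, 6.4]
opening: 0.329
```

```bash
cat >> h.py <<'E'
import json
def tau(tag=''):
    s=status.sense(); p=s['eef_pos'];F=s['contact_force'];M=s['wrist_torque']
    d=p-HUB; rr=np.array([d@MX,d@MY,d@Z]); phi=np.arctan2(rr[0],rr[2]); r=np.hypot(rr[0],rr[2])
    T=rot(s['tcp_rot']).as_matrix(); zt=T[:,2]; tilt=np.arctan2(-zt@MX,-zt@Z)
    rad=np.sin(phi)*MX+np.cos(phi)*Z; tan=np.cos(phi)*MX-np.sin(phi)*Z
    # torque the robot applies about shaft (+phi) = -(external on tool)
    tF=-(np.cross(d/1000,F)@MY); tM=-(M@MY)
    print(tag,'t %.2f phi %.3f tilt %.3f r %.1f y %.1f | Frad %.1f Ftan %.1f Fy %.1f | tF %.3f tM %.3f sum %.3f open %.3f'%(s['clock'],phi,tilt,r,rr[1],F@rad,F@tan,F@MY,tF,tM,tF+tM,s['opening']))
    return phi,tF,tM
E
python3 - <<'E'
from h import *
tau()
E
```

```text
t 9.65 phi -0.012 tilt 0.001 r 60.9 y -0.7 | Frad 6.4 Ftan -2.4 Fy -0.5 | tF 0.143 tM -0.339 sum -0.196 open 0.329
```

Gripped, opening 0.329 (28 mm). Now I'll feel the wheel by sweeping it forward slowly.

Call:
send_rows:
  plan:
    - [[0, -0.0018, 0], [-0.03, 0, 0], -1]
    - [[0, -0.0037, 0.0001], [-0.06, 0, 0], -1]
    - [[0, -0.0055, 0.0002], [-0.09, 0, 0], -1]
    - [[0, -0.0073, 0.0004], [-0.12, 0, 0], -1]
    - [[0, -0.0091, 0.0007], [-0.15, 0, 0], -1]

```text
clock: 10.07
eef_pos: [633.4, 21.2, 210.7]
tcp_rot: [2.985, 0.0, -1.285]
contact_force: [-8.9, -2.5, 1.2]
opening: 0.333
```

```bash
python3 - <<'E'
from h import *
tau()
E
```

```text
t 10.07 phi 0.106 tilt 0.157 r 61.1 y -0.7 | Frad 0.2 Ftan -9.3 Fy 0.1 | tF 0.567 tM -0.951 sum -0.384 open 0.333
```

Call:
send_rows:
  plan:
    - [[0, -0.0018, 0], [-0.03, 0, 0], -1]
    - [[0, -0.0037, 0.0001], [-0.06, 0, 0], -1]
    - [[0, -0.0055, 0.0002], [-0.09, 0, 0], -1]
    - [[0, -0.0073, 0.0004], [-0.12, 0, 0], -1]
    - [[0, -0.0091, 0.0007], [-0.15, 0, 0], -1]

```text
clock: 10.48
eef_pos: [640.2, 23.2, 209.7]
tcp_rot: [2.83, 0.0, -1.286]
contact_force: [-8.7, -2.9, 4.0]
opening: 0.333
```

```bash
python3 - <<'E'
from h import *
tau(); print(status.sense()['qvel'].round(3),status.sense()['contact_force'],status.sense()['wrist_torque'])
E
```

```text
t 10.48 phi 0.224 tilt 0.312 r 61.2 y -0.7 | Frad 1.9 Ftan -9.8 Fy -0.3 | tF 0.603 tM -1.103 sum -0.500 open 0.333
[ 0.04   0.248 -0.321 -0.058  0.427  0.04 ] [-8.71300833 -2.92963778  4.00334499] [-0.23788398  1.08029373 -0.0477594 ]
```

```bash
cat >> h.py <<'E'
def rows(a,b,r=61,n=5,ret=False):
    s=status.sense(); T=rot(s['tcp_rot']); out=[]
    for i in range(1,n+1):
        p,o=grip_pose(a+(b-a)*i/n,r)
        sh=T.inv().apply(p-s['eef_pos'])/1000; tv=(T.inv()*o).as_rotvec()
        out.append([[round(float(v),4) for v in sh],[round(float(v),3) for v in tv],-1])
    print(json.dumps(out))
E
python3 - <<'E'
from h import *
rows(.30,.45)
E
```

```text
[[[-0.0007, -0.0065, 0.0], [-0.018, 0.002, -0.005], -1], [[-0.0007, -0.0083, 0.0001], [-0.048, 0.002, -0.005], -1], [[-0.0008, -0.0101, 0.0002], [-0.078, 0.002, -0.005], -1], [[-0.0008, -0.012, 0.0003], [-0.108, 0.002, -0.005], -1], [[-0.0008, -0.0138, 0.0006], [-0.138, 0.002, -0.005], -1]]
```

Call:
send_rows:
  plan:
    - [[0, -0.0045, 0], [-0.018, 0, 0], -1]
    - [[0, -0.007, 0.0001], [-0.048, 0, 0], -1]
    - [[0, -0.0095, 0.0002], [-0.078, 0, 0], -1]
    - [[0, -0.012, 0.0003], [-0.108, 0, 0], -1]
    - [[0, -0.0138, 0.0006], [-0.138, 0, 0], -1]

```text
clock: 10.9
eef_pos: [649.7, 26.0, 206.6]
tcp_rot: [2.683, 0.0, -1.287]
contact_force: [-13.7, -4.3, 6.2]
opening: 0.332
```

```bash
python3 - <<'E'
from h import *
tau();rows(.45,.6)
E
```

```text
t 10.90 phi 0.393 tilt 0.459 r 61.3 y -0.8 | Frad 0.2 Ftan -15.6 Fy -0.2 | tF 0.958 tM -2.429 sum -1.472 open 0.332
[[[-0.0008, -0.0053, 0.0002], [-0.021, 0.003, -0.005], -1], [[-0.0008, -0.0071, 0.0002], [-0.051, 0.003, -0.005], -1], [[-0.0008, -0.009, 0.0004], [-0.081, 0.003, -0.005], -1], [[-0.0008, -0.0108, 0.0005], [-0.111, 0.003, -0.005], -1], [[-0.0008, -0.0126, 0.0008], [-0.141, 0.003, -0.005], -1]]
```

Call:
send_rows:
  plan:
    - [[0, -0.0053, 0.0002], [-0.021, 0, 0], -1]
    - [[0, -0.0071, 0.0002], [-0.051, 0, 0], -1]
    - [[0, -0.009, 0.0004], [-0.081, 0, 0], -1]
    - [[0, -0.0108, 0.0005], [-0.111, 0, 0], -1]
    - [[0, -0.0126, 0.0008], [-0.141, 0, 0], -1]

```text
clock: 11.32
eef_pos: [657.7, 28.4, 202.5]
tcp_rot: [2.533, 0.0, -1.287]
contact_force: [-14.1, -3.4, 8.3]
opening: 0.33
```

```bash
python3 - <<'E'
from h import *
tau();rows(.6,.75)
E
```

```text
t 11.32 phi 0.544 tilt 0.608 r 61.4 y -0.8 | Frad -0.4 Ftan -16.7 Fy 0.8 | tF 1.028 tM -2.391 sum -1.363 open 0.330
[[[-0.0008, -0.0052, 0.0003], [-0.022, 0.004, -0.005], -1], [[-0.0008, -0.0071, 0.0004], [-0.052, 0.004, -0.005], -1], [[-0.0008, -0.0089, 0.0005], [-0.082, 0.004, -0.005], -1], [[-0.0008, -0.0107, 0.0007], [-0.112, 0.004, -0.005], -1], [[-0.0008, -0.0125, 0.0009], [-0.142, 0.005, -0.005], -1]]
```

Call:
send_rows:
  plan:
    - [[0, -0.0052, 0.0003], [-0.022, 0, 0], -1]
    - [[0, -0.0071, 0.0004], [-0.052, 0, 0], -1]
    - [[0, -0.0089, 0.0005], [-0.082, 0, 0], -1]
    - [[0, -0.0107, 0.0007], [-0.112, 0, 0], -1]
    - [[0, -0.0125, 0.0009], [-0.142, 0, 0], -1]

```text
clock: 11.73
eef_pos: [664.9, 30.5, 197.2]
tcp_rot: [2.383, 0.0, -1.288]
contact_force: [-13.7, -3.5, 6.5]
opening: 0.332
```

```bash
python3 - <<'E'
from h import *
tau();rows(.75,.9);print(status.sense()['qpos'])
E
```

```text
t 11.73 phi 0.695 tilt 0.758 r 61.4 y -0.8 | Frad -4.0 Ftan -15.0 Fy 0.6 | tF 0.922 tM -2.267 sum -1.345 open 0.332
[[[-0.0008, -0.0052, 0.0003], [-0.022, 0.006, -0.005], -1], [[-0.0008, -0.007, 0.0004], [-0.052, 0.006, -0.005], -1], [[-0.0008, -0.0089, 0.0005], [-0.082, 0.006, -0.005], -1], [[-0.0008, -0.0107, 0.0007], [-0.112, 0.006, -0.005], -1], [[-0.0008, -0.0125, 0.0009], [-0.142, 0.006, -0.005], -1]]
[ 0.10588366  0.8936845   0.98011407 -0.13390409  2.01495477  1.38384594]
```

```bash
python3 - <<'E'
from h import *
rows(.72,.52)
E
```

```text
[[[-0.0008, 0.0009, 0.0005], [0.078, 0.005, -0.005], -1], [[-0.0007, 0.0033, 0.0008], [0.118, 0.005, -0.005], -1], [[-0.0007, 0.0057, 0.0011], [0.158, 0.005, -0.006], -1], [[-0.0007, 0.0081, 0.0015], [0.198, 0.005, -0.006], -1], [[-0.0007, 0.0105, 0.0021], [0.238, 0.005, -0.006], -1]]
```

Call:
send_rows:
  plan:
    - [[0, 0.001, 0], [0.05, 0, 0], -1]
    - [[0, 0.004, 0.0003], [0.09, 0, 0], -1]
    - [[0, 0.0075, 0.001], [0.13, 0, 0], -1]
    - [[0, 0.011, 0.0015], [0.17, 0, 0], -1]
    - [[0, 0.0135, 0.002], [0.21, 0, 0], -1]

```text
clock: 12.15
eef_pos: [654.5, 27.5, 203.3]
tcp_rot: [2.596, 0.001, -1.288]
contact_force: [0.0, -1.2, -17.2]
opening: 0.335
```

```bash
python3 - <<'E'
from h import *
tau();rows(.55,.4)
E
```

```text
t 12.15 phi 0.491 tilt 0.545 r 60.4 y -0.7 | Frad -15.4 Ftan 7.8 Fy -1.1 | tF -0.473 tM 1.965 sum 1.493 open 0.335
[[[-0.0007, -0.0018, -0.0006], [0.025, 0.004, -0.006], -1], [[-0.0007, 0.0001, -0.0005], [0.055, 0.004, -0.006], -1], [[-0.0007, 0.0019, -0.0004], [0.085, 0.004, -0.006], -1], [[-0.0007, 0.0037, -0.0002], [0.115, 0.004, -0.006], -1], [[-0.0007, 0.0055, 0.0], [0.145, 0.004, -0.006], -1]]
```

Call:
send_rows:
  plan:
    - [[0, 0.001, -0.0006], [0.025, 0, 0], -1]
    - [[0, 0.0035, -0.0005], [0.055, 0, 0], -1]
    - [[0, 0.006, -0.0004], [0.085, 0, 0], -1]
    - [[0, 0.0078, -0.0002], [0.115, 0, 0], -1]
    - [[0, 0.0095, 0.0], [0.145, 0, 0], -1]

```text
clock: 12.57
eef_pos: [646.9, 25.2, 206.8]
tcp_rot: [2.744, 0.001, -1.288]
contact_force: [1.6, -1.4, -15.4]
opening: 0.331
```

```bash
python3 - <<'E'
from h import *
tau();rows(.4,.25)
E
```

```text
t 12.57 phi 0.348 tilt 0.398 r 60.4 y -0.7 | Frad -14.1 Ftan 6.3 Fy -1.8 | tF -0.381 tM 1.534 sum 1.153 open 0.331
[[[-0.0007, -0.0013, -0.0007], [0.028, 0.003, -0.006], -1], [[-0.0007, 0.0005, -0.0006], [0.058, 0.003, -0.006], -1], [[-0.0007, 0.0023, -0.0005], [0.088, 0.003, -0.006], -1], [[-0.0007, 0.0041, -0.0003], [0.118, 0.003, -0.006], -1], [[-0.0007, 0.006, -0.0], [0.148, 0.003, -0.006], -1]]
```

```bash
cat >> h.py <<'E'
def log(dirn):
    s=status.sense(); 
    with open('log.jsonl','a') as f: f.write(json.dumps(dict(t=s['clock'],p=list(s['eef_pos']),o=list(s['tcp_rot']),F=list(s['contact_force']),M=list(s['wrist_torque']),q=list(s['qpos']),e=list(s['joint_efforts']),v=list(s['qvel']),dir=dirn))+'\n')
    tau()
E
python3 - <<'E'
from h import *
log(-1)
E
```

```text
t 12.57 phi 0.348 tilt 0.398 r 60.4 y -0.7 | Frad -14.1 Ftan 6.3 Fy -1.8 | tF -0.381 tM 1.534 sum 1.153 open 0.331
```

Call:
send_rows:
  plan:
    - [[0, 0.0005, -0.001], [0.028, 0, 0], -1]
    - [[0, 0.003, -0.0012], [0.058, 0, 0], -1]
    - [[0, 0.0055, -0.0012], [0.088, 0, 0], -1]
    - [[0, 0.0078, -0.0012], [0.118, 0, 0], -1]
    - [[0, 0.01, -0.001], [0.148, 0, 0], -1]

```text
clock: 12.98
eef_pos: [638.2, 22.6, 209.2]
tcp_rot: [2.893, 0.001, -1.288]
contact_force: [3.8, -1.0, -24.5]
opening: 0.331
```

```bash
python3 - <<'E'
from h import *
log(-1);rows(.25,.1)
E
```

```text
t 12.98 phi 0.192 tilt 0.249 r 60.3 y -0.7 | Frad -23.5 Ftan 7.9 Fy -2.0 | tF -0.479 tM 1.992 sum 1.513 open 0.331
[[[-0.0007, -0.0016, -0.0007], [0.029, 0.002, -0.006], -1], [[-0.0007, 0.0002, -0.0007], [0.059, 0.002, -0.007], -1], [[-0.0007, 0.002, -0.0005], [0.089, 0.002, -0.007], -1], [[-0.0007, 0.0038, -0.0003], [0.119, 0.002, -0.007], -1], [[-0.0006, 0.0056, -0.0001], [0.149, 0.002, -0.007], -1]]
```

Call:
send_rows:
  plan:
    - [[0, 0.0025, 0.0005], [0.04, 0, 0], -1]
    - [[0, 0.005, 0.0005], [0.075, 0, 0], -1]
    - [[0, 0.007, 0.0005], [0.105, 0, 0], -1]
    - [[0, 0.009, 0.0006], [0.135, 0, 0], -1]
    - [[0, 0.011, 0.0008], [0.165, 0, 0], -1]

```text
clock: 13.4
eef_pos: [628.6, 19.8, 210.2]
tcp_rot: [3.062, 0.001, -1.288]
contact_force: [7.9, 0.1, -20.9]
opening: 0.331
```

```bash
python3 - <<'E'
from h import *
log(-1)
E
```

```text
t 13.40 phi 0.024 tilt 0.080 r 60.2 y -0.7 | Frad -20.7 Ftan 8.1 Fy -2.1 | tF -0.487 tM 1.871 sum 1.384 open 0.331
```

Call:
send_rows:
  plan:
    - [[0, 0.0025, 0.0005], [0.04, 0, 0], -1]
    - [[0, 0.005, 0.0005], [0.075, 0, 0], -1]
    - [[0, 0.007, 0.0005], [0.105, 0, 0], -1]
    - [[0, 0.009, 0.0006], [0.135, 0, 0], -1]
    - [[0, 0.011, 0.0008], [0.165, 0, 0], -1]

```text
clock: 13.82
eef_pos: [618.9, 16.9, 209.5]
tcp_rot: [-3.053, 0.0, -1.288]
contact_force: [10.4, 1.6, -22.4]
opening: 0.331
```

```bash
python3 - <<'E'
from h import *
log(-1)
E
```

```text
t 13.82 phi -0.145 tilt -0.089 r 60.1 y -0.7 | Frad -23.7 Ftan 7.0 Fy -1.5 | tF -0.423 tM 1.898 sum 1.475 open 0.331
```

Call:
send_rows:
  plan:
    - [[0, 0.0025, 0.001], [0.04, 0, 0], -1]
    - [[0, 0.005, 0.0015], [0.075, 0, 0], -1]
    - [[0, 0.007, 0.002], [0.105, 0, 0], -1]
    - [[0, 0.009, 0.002], [0.135, 0, 0], -1]
    - [[0, 0.011, 0.0022], [0.165, 0, 0], -1]

```text
clock: 14.23
eef_pos: [609.8, 14.2, 207.2]
tcp_rot: [-2.883, -0.0, -1.288]
contact_force: [10.2, 2.8, -13.9]
opening: 0.331
```

```bash
cat > an.py <<'E'
from h import *
for l in open('log.jsonl'):
    d=json.loads(l);p=np.array(d['p']);z=rot(d['o']).as_matrix()[:,2]
    o=[]
    for L in(0,100,140,180,220):
        s=p-L*z;o.append(-(np.cross((s-HUB)/1000,d['F'])+np.array(d['M']))@MY)
    e=p-HUB; print('%.2f dir %d phi %.2f'%(d['t'],d['dir'],np.arctan2(e@MX,e[2])),np.round(o,2))
E
python3 - <<'E'
from h import *
log(-1)
E
python3 an.py
```

```text
t 14.23 phi -0.307 tilt -0.258 r 60.0 y -0.7 | Frad -16.4 Ftan 5.8 Fy -0.2 | tF -0.351 tM 1.201 sum 0.850 open 0.331
12.57 dir -1 phi 0.35 [ 1.15  0.45  0.17 -0.11 -0.39]
12.98 dir -1 phi 0.19 [ 1.51  0.59  0.22 -0.15 -0.52]
13.40 dir -1 phi 0.02 [ 1.38  0.46  0.09 -0.28 -0.64]
13.82 dir -1 phi -0.14 [ 1.48  0.64  0.31 -0.03 -0.36]
14.23 dir -1 phi -0.31 [ 0.85  0.19 -0.08 -0.34 -0.61]
```

The moment readings are ambiguous because the pads twist on the wheel. I'll loosen the grip so that the pad moment is small and read the tangential force instead.

Call:
send_rows:
  plan:
    - [[0, 0.0015, 0.0005], [0.03, 0, 0], -1]
    - [[0, 0.0035, 0.0006], [0.06, 0, 0], -1]
    - [[0, 0.0055, 0.0007], [0.09, 0, 0], -1]
    - [[0, 0.0075, 0.0008], [0.12, 0, 0], -1]
    - [[0, 0.0095, 0.001], [0.15, 0, 0], -1]
  squeeze: 22

```text
clock: 14.65
eef_pos: [601.8, 11.8, 203.8]
tcp_rot: [-2.731, -0.001, -1.288]
contact_force: [15.5, 6.2, -21.8]
opening: 0.335
```

```bash
python3 - <<'E'
from h import *
log(-1)
E
```

```text
t 14.65 phi -0.457 tilt -0.411 r 60.0 y -0.7 | Frad -26.9 Ftan 5.3 Fy 1.5 | tF -0.319 tM 0.955 sum 0.637 open 0.335
```

Call:
send_rows:
  plan:
    - [[0, 0.0025, 0.0005], [0.03, 0, 0], -1]
    - [[0, 0.0045, 0.0006], [0.06, 0, 0], -1]
    - [[0, 0.0065, 0.0007], [0.09, 0, 0], -1]
    - [[0, 0.0085, 0.0008], [0.12, 0, 0], -1]
    - [[0, 0.0105, 0.001], [0.15, 0, 0], -1]

```text
clock: 15.07
eef_pos: [594.2, 9.4, 199.1]
tcp_rot: [-2.578, -0.001, -1.288]
contact_force: [25.1, 14.2, -29.3]
opening: 0.329
```

```bash
python3 - <<'E'
from h import *
log(-1)
E
```

```text
t 15.07 phi -0.612 tilt -0.564 r 60.0 y -0.7 | Frad -40.1 Ftan 6.1 Fy 6.4 | tF -0.368 tM 1.353 sum 0.985 open 0.329
```

Call:
send_rows:
  plan:
    - [[0, 0.0025, 0.0005], [0.03, 0, 0], -1]
    - [[0, 0.0045, 0.0006], [0.06, 0, 0], -1]
    - [[0, 0.0065, 0.0007], [0.09, 0, 0], -1]
    - [[0, 0.0085, 0.0008], [0.12, 0, 0], -1]
    - [[0, 0.0105, 0.001], [0.15, 0, 0], -1]

```text
clock: 15.48
eef_pos: [587.9, 7.6, 193.6]
tcp_rot: [-2.426, -0.002, -1.287]
contact_force: [28.5, 11.7, -25.1]
opening: 0.333
```

```bash
python3 - <<'E'
from h import *
log(-1);print(status.sense()['qpos'])
f=viewer.grab_frame('wrist');cv2.imwrite('pics/w12.png',f[:,:,::-1])
E
```

```text
t 15.48 phi -0.754 tilt -0.715 r 59.9 y -0.7 | Frad -39.4 Ftan 5.2 Fy 3.1 | tF -0.309 tM 0.587 sum 0.278 open 0.333
[-0.15104896  0.14712381  2.2493522   1.30760169  0.2888341  -0.06390499]
```

View pics/w12.png

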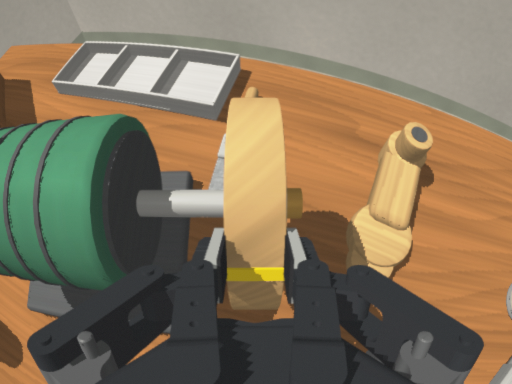

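Call:
send_rows:
  plan:
    - [[0, -0.002, 0.002], [-0.03, 0, 0], -1]
    - [[0, -0.0045, 0.0025], [-0.06, 0, 0], -1]
    - [[0, -0.0065, 0.003], [-0.09, 0, 0], -1]
    - [[0, -0.0085, 0.0032], [-0.12, 0, 0], -1]
    - [[0, -0.0105, 0.0034], [-0.15, 0, 0], -1]

```text
clock: 15.95
eef_pos: [594.4, 9.6, 198.0]
tcp_rot: [-2.577, -0.003, -1.286]
contact_force: [-30.2, -8.1, 20.7]
opening: 0.33
```

```bash
python3 - <<'E'
from h import *
log(1)
E
```

```text
t 15.95 phi -0.619 tilt -0.564 r 58.9 y -0.6 | Frad 35.0 Ftan -13.5 Fy 0.9 | tF 0.794 tM -2.716 sum -1.922 open 0.330
```

Call:
send_rows:
  plan:
    - [[0, -0.002, 0.001], [-0.03, 0, 0], -1]
    - [[0, -0.0045, 0.001], [-0.06, 0, 0], -1]
    - [[0, -0.0065, 0.001], [-0.09, 0, 0], -1]
    - [[0, -0.0085, 0.0012], [-0.12, 0, 0], -1]
    - [[0, -0.0105, 0.0014], [-0.15, 0, 0], -1]

```text
clock: 16.37
eef_pos: [600.9, 11.6, 202.4]
tcp_rot: [-2.733, -0.003, -1.285]
contact_force: [-18.0, -6.7, 8.0]
opening: 0.332
```

```bash
python3 - <<'E'
from h import *
log(1);rows(-.55,-.4)
E
```

```text
t 16.37 phi -0.481 tilt -0.408 r 59.2 y -0.6 | Frad 15.9 Ftan -13.3 Fy -1.3 | tF 0.786 tM -2.286 sum -1.500 open 0.332
[[[-0.0006, 0.0025, -0.0016], [0.112, -0.005, -0.003], -1], [[-0.0006, 0.0007, -0.0018], [0.082, -0.005, -0.003], -1], [[-0.0006, -0.0012, -0.0019], [0.052, -0.005, -0.003], -1], [[-0.0006, -0.003, -0.002], [0.022, -0.004, -0.003], -1], [[-0.0006, -0.0048, -0.002], [-0.008, -0.004, -0.003], -1]]
```

Call:
send_rows:
  plan:
    - [[0, -0.002, 0], [-0.03, 0, 0], -1]
    - [[0, -0.0045, 0], [-0.06, 0, 0], -1]
    - [[0, -0.0065, 0.0001], [-0.09, 0, 0], -1]
    - [[0, -0.0085, 0.0003], [-0.12, 0, 0], -1]
    - [[0, -0.0105, 0.0005], [-0.15, 0, 0], -1]

```text
clock: 16.78
eef_pos: [607.4, 13.4, 205.8]
tcp_rot: [-2.891, -0.003, -1.285]
contact_force: [-14.2, -5.5, 2.8]
opening: 0.328
```

```bash
python3 - <<'E'
from h import *
log(1)
E
```

```text
t 16.78 phi -0.355 tilt -0.251 r 59.5 y -0.7 | Frad 7.9 Ftan -13.3 Fy -1.2 | tF 0.789 tM -2.075 sum -1.286 open 0.328
```

Call:
send_rows:
  plan:
    - [[0, -0.002, 0], [-0.03, 0, 0], -1]
    - [[0, -0.0045, 0], [-0.06, 0, 0], -1]
    - [[0, -0.0065, 0.0001], [-0.09, 0, 0], -1]
    - [[0, -0.0085, 0.0003], [-0.12, 0, 0], -1]
    - [[0, -0.0105, 0.0005], [-0.15, 0, 0], -1]

```text
clock: 17.2
eef_pos: [614.2, 15.4, 208.1]
tcp_rot: [-3.048, -0.002, -1.285]
contact_force: [-14.4, -4.6, 6.3]
opening: 0.33
```

```bash
python3 - <<'E'
from h import *
log(1)
E
```

```text
t 17.20 phi -0.229 tilt -0.093 r 59.7 y -0.7 | Frad 9.6 Ftan -13.3 Fy -0.3 | tF 0.794 tM -2.214 sum -1.421 open 0.330
```

Call:
send_rows:
  plan:
    - [[0, -0.002, 0], [-0.03, 0, 0], -1]
    - [[0, -0.0045, 0], [-0.06, 0, 0], -1]
    - [[0, -0.0065, 0.0001], [-0.09, 0, 0], -1]
    - [[0, -0.0085, 0.0003], [-0.12, 0, 0], -1]
    - [[0, -0.0105, 0.0005], [-0.15, 0, 0], -1]

```text
clock: 17.62
eef_pos: [621.3, 17.6, 209.6]
tcp_rot: [3.077, -0.002, -1.285]
contact_force: [-14.7, -3.8, 9.6]
opening: 0.327
```

```bash
python3 - <<'E'
from h import *
log(1)
E
```

```text
t 17.62 phi -0.103 tilt 0.064 r 59.9 y -0.7 | Frad 11.1 Ftan -14.1 Fy 0.6 | tF 0.842 tM -2.388 sum -1.545 open 0.327
```

Call:
send_rows:
  plan:
    - [[0, -0.002, 0], [-0.03, 0, 0], -1]
    - [[0, -0.0045, 0], [-0.06, 0, 0], -1]
    - [[0, -0.0065, 0.0001], [-0.09, 0, 0], -1]
    - [[0, -0.0085, 0.0003], [-0.12, 0, 0], -1]
    - [[0, -0.0105, 0.0005], [-0.15, 0, 0], -1]

```text
clock: 18.03
eef_pos: [628.8, 19.8, 210.1]
tcp_rot: [2.92, -0.002, -1.285]
contact_force: [-12.9, -3.0, 11.3]
opening: 0.33
```

```bash
python3 - <<'E'
from h import *
log(1)
E
```

```text
t 18.03 phi 0.029 tilt 0.221 r 60.1 y -0.7 | Frad 10.9 Ftan -13.5 Fy 0.8 | tF 0.815 tM -2.290 sum -1.475 open 0.330
```

Call:
send_rows:
  plan:
    - [[0, -0.002, 0], [-0.03, 0, 0], -1]
    - [[0, -0.0045, 0], [-0.06, 0, 0], -1]
    - [[0, -0.0065, 0.0001], [-0.09, 0, 0], -1]
    - [[0, -0.0085, 0.0003], [-0.12, 0, 0], -1]
    - [[0, -0.0105, 0.0005], [-0.15, 0, 0], -1]

```text
clock: 18.45
eef_pos: [636.4, 22.0, 209.7]
tcp_rot: [2.764, -0.002, -1.286]
contact_force: [-11.6, -2.3, 12.1]
opening: 0.333
```

```bash
python3 - <<'E'
from h import *
log(1)
E
python3 an.py
```

```text
t 18.45 phi 0.160 tilt 0.378 r 60.4 y -0.7 | Frad 10.1 Ftan -13.5 Fy 1.1 | tF 0.818 tM -2.366 sum -1.547 open 0.333
12.57 dir -1 phi 0.35 [ 1.15  0.45  0.17 -0.11 -0.39]
12.98 dir -1 phi 0.19 [ 1.51  0.59  0.22 -0.15 -0.52]
13.40 dir -1 phi 0.02 [ 1.38  0.46  0.09 -0.28 -0.64]
13.82 dir -1 phi -0.14 [ 1.48  0.64  0.31 -0.03 -0.36]
14.23 dir -1 phi -0.31 [ 0.85  0.19 -0.08 -0.34 -0.61]
14.65 dir -1 phi -0.46 [ 0.64 -0.02 -0.28 -0.54 -0.8 ]
15.07 dir -1 phi -0.61 [ 0.99  0.18 -0.14 -0.46 -0.79]
15.48 dir -1 phi -0.75 [ 0.28 -0.39 -0.66 -0.93 -1.19]
15.95 dir 1 phi -0.62 [-1.92 -0.39  0.23  0.84  1.46]
16.37 dir 1 phi -0.48 [-1.5  -0.06  0.52  1.09  1.67]
16.78 dir 1 phi -0.36 [-1.29  0.12  0.68  1.24  1.8 ]
17.20 dir 1 phi -0.23 [-1.42  0.03  0.61  1.18  1.76]
17.62 dir 1 phi -0.10 [-1.55  0.03  0.65  1.28  1.91]
18.03 dir 1 phi 0.03 [-1.48  0.06  0.68  1.29  1.91]
18.45 dir 1 phi 0.16 [-1.55 -0.01  0.61  1.23  1.84]
```

```bash
cat > fit2.py <<'E'
from h import *
D=[]
old=[(1,633.4,21.2,210.7,2.985,-8.9,-2.5,1.2,-.951),(1,640.2,23.2,209.7,2.83,-8.7,-2.9,4.0,-1.103),(1,649.7,26,206.6,2.683,-13.7,-4.3,6.2,-2.429),(1,657.7,28.4,202.5,2.533,-14.1,-3.4,8.3,-2.391),(1,664.9,30.5,197.2,2.383,-13.7,-3.5,6.5,-2.267),(-1,654.5,27.5,203.3,2.596,0,-1.2,-17.2,1.965)]
for d,x,y,z,r,a,b,c,tm in old: D.append((d,np.array([x,y,z]),rot([r,0,-1.287]).as_matrix(),np.array([a,b,c]),tm))
for l in open('log.jsonl'):
    d=json.loads(l); D.append((d['dir'],np.array(d['p']),rot(d['o']).as_matrix(),np.array(d['F']),-np.array(d['M'])@MY))
def solve(rowsel,lat=False,bias=False,D0=.62):
    A=[];b=[];ph=[]
    for i,(d,p,T,F,tm) in enumerate(D):
        if i not in rowsel: continue
        e=p-HUB;phi=np.arctan2(e@MX,e[2]);ph.append(phi)
        t0=-(np.cross(e/1000,F)@MY)+tm
        kL=(np.cross(T[:,2],F)@MY)*1   # tau += L*kL   (L in m)
        row=[-kL,np.cos(phi),np.sin(phi)]
        if lat: row.append(np.cross(T[:,1],F)@MY)
        if bias: row.append(1)
        A.append(row);b.append(t0-D0*d)
    A=np.array(A);b=np.array(b);x,res,_,_=np.linalg.lstsq(A,b,rcond=None)
    r=b-A@x;cov=np.linalg.inv(A.T@A)*(r@r/(len(b)-len(x)))
    print('L %.3f amp %.3f phi0 %.2f'%(x[0],np.hypot(x[1],x[2]),np.arctan2(x[2],x[1])),x.round(3),'sd',np.sqrt(np.diag(cov)).round(3),'rms',r.std().round(3))
    return x,r,ph
if __name__=='__main__':
    n=len(D)
    for sel in(range(n),range(2,n),range(6,n),range(11,n)):
        for k in({},dict(bias=True),dict(lat=True)): 
            print(list(sel)[0],k,end=' ');x,r,ph=solve(set(sel),**k)
    x,r,ph=solve(set(range(n)));print(np.c_[ph,r].round(2).tolist())
E
python3 fit2.py
```

```text
0 {} L 0.169 amp 0.673 phi0 0.74 [0.169 0.495 0.456] sd [0.003 0.033 0.073] rms 0.117
0 {'bias': True} L 0.169 amp 1.174 phi0 0.37 [ 0.169  1.094  0.428 -0.555] sd [0.002 0.334 0.07  0.309] rms 0.107
0 {'lat': True} L 0.171 amp 0.694 phi0 0.72 [0.171 0.521 0.459 0.002] sd [0.005 0.051 0.074 0.003] rms 0.115
2 {} L 0.169 amp 0.674 phi0 0.74 [0.169 0.495 0.457] sd [0.003 0.036 0.078] rms 0.122
2 {'bias': True} L 0.169 amp 1.201 phi0 0.37 [ 0.169  1.121  0.432 -0.578] sd [0.003 0.364 0.075 0.335] rms 0.112
2 {'lat': True} L 0.171 amp 0.695 phi0 0.72 [0.171 0.521 0.46  0.002] sd [0.005 0.056 0.079 0.003] rms 0.121
6 {} L 0.168 amp 0.709 phi0 0.78 [0.168 0.506 0.497] sd [0.003 0.045 0.112] rms 0.123
6 {'bias': True} L 0.170 amp 2.112 phi0 0.07 [ 0.17   2.106  0.151 -1.553] sd [0.003 0.634 0.165 0.614] rms 0.098
6 {'lat': True} L 0.171 amp 0.711 phi0 0.74 [0.171 0.523 0.482 0.002] sd [0.008 0.065 0.123 0.004] rms 0.122
11 {} L 0.164 amp 0.621 phi0 0.80 [0.164 0.434 0.445] sd [0.006 0.115 0.186] rms 0.117
11 {'bias': True} L 0.168 amp 2.887 phi0 -0.08 [ 0.168  2.878 -0.225 -2.404] sd [0.004 0.922 0.286 0.903] rms 0.079
11 {'lat': True} L 0.158 amp 0.544 phi0 0.85 [ 0.158  0.361  0.408 -0.002] sd [0.02  0.269 0.233 0.007] rms 0.116
L 0.169 amp 0.673 phi0 0.74 [0.169 0.495 0.456] sd [0.003 0.033 0.073] rms 0.117
[[0.11, 0.03], [0.22, -0.03], [0.39, -0.09], [0.54, 0.16], [0.69, -0.15], [0.49, 0.0], [0.35, -0.03], [0.19, -0.0], [0.02, -0.06], [-0.14, 0.26], [-0.31, 0.02], [-0.46, -0.09], [-0.61, 0.1], [-0.75, -0.28], [-0.62, -0.09], [-0.48, 0.08], [-0.36, 0.15], [-0.23, 0.02], [-0.1, 0.04], [0.03, -0.01], [0.16, -0.13]]
```

The fit with the moment arm solved (L≈0.169 m) puts the heavy side down near φ≈−0.8. That is at the edge of reach, so I'll regrip further round and sweep across the zero crossing. First a picture to read the mark.

```bash
cat >> h.py <<'E'
def mark(fn=None):
    P=viewer.camera_params('wrist');f=viewer.grab_frame('wrist')
    hsv=cv2.cvtColor(f,cv2.COLOR_RGB2HSV);m=((hsv[...,0]>25)&(hsv[...,0]<33)&(hsv[...,1]>215)).astype(np.uint8)
    n,_,st,ce=cv2.connectedComponentsWithStats(m)
    im=cv2.resize(f[:,:,::-1],None,fx=1.5625,fy=1.5625)
    for i in range(1,n):
        if st[i,4]>25:
            best=min(((np.hypot(*(proj('wrist',HUB+75*(np.sin(t)*MX+np.cos(t)*Z),P)[0]-ce[i])),t) for t in np.arange(-3.14,3.14,.01)))
            print('mark',st[i],ce[i].round(1),'theta %.2f err %.1f'%(best[1],best[0]))
    if fn: cv2.imwrite(fn,im)
E
python3 - <<'E'
from h import *
mark('pics/w13.png');s=status.sense();print(s['eef_pos'],s['tcp_rot']);tau()
E
```

```text
mark [228 267  54   9 254] [256.5 271.8] theta -1.34 err 1.7
[636.99405081  22.20511946 209.50484372] [ 2.76194608e+00 -2.25655722e-03 -1.28583196e+00]
 t 18.50 phi 0.170 tilt 0.380 r 60.4 y -0.7 | Frad 15.8 Ftan -14.2 Fy 0.7 | tF 0.859 tM -2.759 sum -1.900 open 0.330
```

View pics/w13.png

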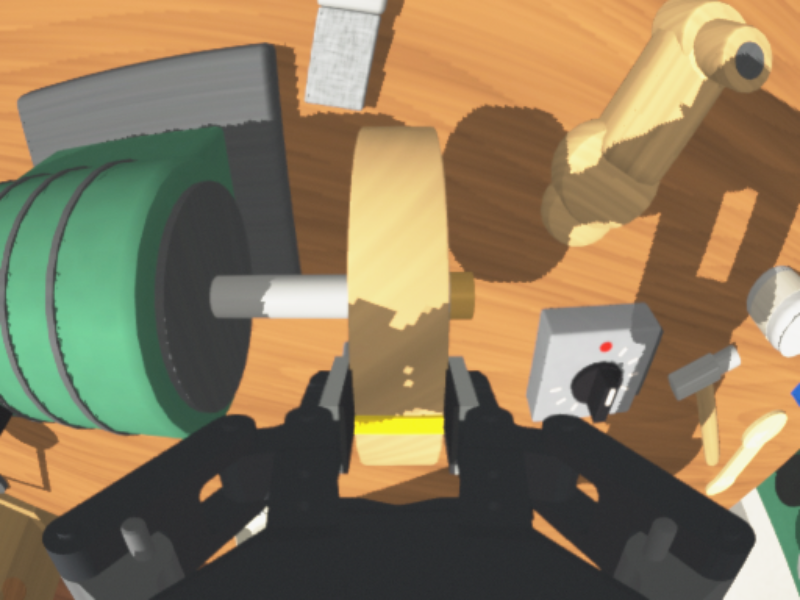

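```bash
python3 - <<'E'
from h import *
P=viewer.camera_params('wrist')
c=np.array([505.2,-210.2,0]);yaw=.355;d=np.array([np.cos(yaw),np.sin(yaw),0])
for nm,X in dict(red=c+43*d+[0,0,40],disc=c+[0,0,48],lineA=c+3*d+[0,0,74],lineB=c+22*d+[0,0,74],back=c-25*d+[0,0,74]).items(): print(nm,(proj('wrist',X,P)[0]*1.5625).round(0))
for t in np.arange(-1.6,.6,.1): print(round(t,1),proj('wrist',HUB+75*(np.sin(t)*MX+np.cos(t)*Z),P)[0].round(1),end=' ')
f=viewer.grab_frame('wrist');cv2.imwrite('pics/c13.png',cv2.resize(f[180:290,320:440,::-1],None,fx=5,fy=5,interpolation=cv2.INTER_CUBIC))
E
```

```text
red [605. 346.]
disc [597. 385.]
lineA [606. 404.]
lineB [611. 390.]
back [598. 423.]
-1.6 [254.7 256.3] -1.5 [254.8 262.7] -1.4 [254.8 268.9] -1.3 [254.8 274.6] -1.2 [254.8 280. ] -1.1 [254.8 284.8] -1.0 [254.8 289. ] -0.9 [254.8 292.6] -0.8 [254.8 295.4] -0.7 [254.7 297.4] -0.6 [254.7 298.4] -0.5 [254.7 298.4] -0.4 [254.7 297.2] -0.3 [254.6 294.6] -0.2 [254.6 290.5] -0.1 [254.5 284.9] 0.0 [254.4 277.5] 0.1 [254.4 268.4] 0.2 [254.3 257.4] 0.3 [254.2 244.8] 0.4 [254.1 230.6] 0.5 [254.  215.3]
```

View pics/c13.png

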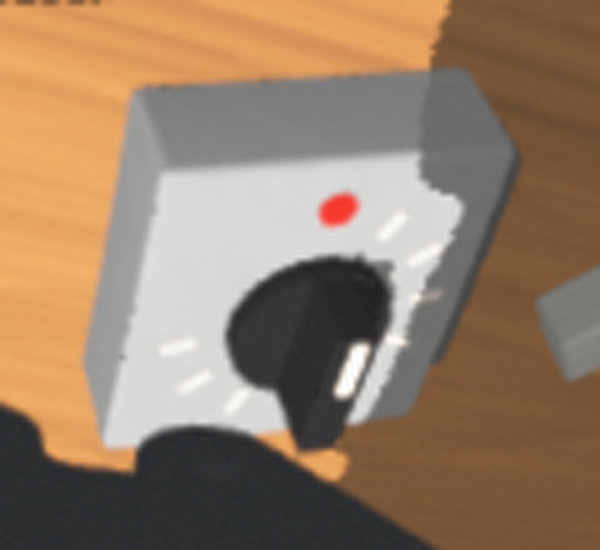

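The dial still sits at 0, as projected. The mark is at θ≈0.065, so the wheel follows φ. Regripping further round.

Call:
send_rows:
  plan:
    - [[0, 0, 0], [0, 0, 0], 0.2]
    - [[0, 0, 0], [0, 0, 0], 0.3]
    - [[0, 0, 0], [0, 0, 0], 0.3]
    - [[0, -0.004, 0], [0, 0, 0], 0.3]
    - [[0, -0.01, 0], [0, 0, 0], 0.3]

```text
clock: 18.97
eef_pos: [646.4, 24.9, 206.3]
tcp_rot: [2.765, -0.002, -1.286]
contact_force: [-0.6, 0.1, 0.8]
opening: 0.652
```

```bash
python3 - <<'E'
from h import *
tau();rows(.4,.8,r=60)
E
```

```text
t 18.97 phi 0.341 tilt 0.376 r 59.7 y -0.9 | Frad 0.6 Ftan -0.8 Fy 0.3 | tF 0.048 tM 0.217 sum 0.265 open 0.652
[[[-0.0009, -0.0083, -0.0], [-0.104, -0.0, -0.006], -1], [[-0.001, -0.013, 0.0007], [-0.184, 0.0, -0.006], -1], [[-0.001, -0.0177, 0.0017], [-0.264, 0.0, -0.006], -1], [[-0.001, -0.0223, 0.0032], [-0.344, 0.001, -0.006], -1], [[-0.001, -0.0268, 0.005], [-0.424, 0.001, -0.006], -1]]
```

Call:
send_rows:
  plan:
    - [[-0.001, -0.008, 0], [-0.1, 0, 0], 0.3]
    - [[-0.001, -0.013, 0.0007], [-0.184, 0, 0], 0.3]
    - [[-0.001, -0.0177, 0.0017], [-0.264, 0, 0], 0.3]
    - [[-0.001, -0.0223, 0.0032], [-0.344, 0, 0], 0.3]
    - [[-0.001, -0.0268, 0.005], [-0.424, 0, 0], 0.3]

```text
clock: 19.38
eef_pos: [669.1, 32.7, 191.5]
tcp_rot: [2.339, -0.003, -1.286]
contact_force: [-0.4, 1.3, -0.6]
opening: 0.647
```

Call:
send_rows:
  plan:
    - [[0, -0.001, 0], [0, 0, 0], 0.3]
    - [[0, -0.002, 0], [0, 0, 0], 0.3]
    - [[0, -0.002, 0], [0, 0, 0], 0.3]
    - [[0, -0.002, 0], [0, 0, 0], 0.3]
    - [[0, -0.002, 0], [0, 0, 0], 0.3]

```text
clock: 19.8
eef_pos: [670.7, 32.9, 191.9]
tcp_rot: [2.342, -0.003, -1.286]
contact_force: [-0.1, -0.9, 0.6]
opening: 0.649
```

```bash
python3 - <<'E'
from h import *
tau();mark('pics/w14.png');tau();viewer.grab_frame('wrist');tau();rows(.8,.6,r=60)
E
```

```text
t 19.80 phi 0.827 tilt 0.799 r 61.9 y -0.1 | Frad 0.1 Ftan -0.7 Fy -0.9 | tF 0.041 tM 0.288 sum 0.330 open 0.649
 t 19.85 phi 0.827 tilt 0.800 r 61.8 y -0.1 | Frad 0.2 Ftan -0.4 Fy 0.1 | tF 0.022 tM 0.307 sum 0.329 open 0.653
 t 19.90 phi 0.829 tilt 0.800 r 61.7 y -0.1 | Frad 0.3 Ftan -0.6 Fy -0.5 | tF 0.039 tM 0.374 sum 0.414 open 0.645
[[[-0.0001, 0.0042, 0.0017], [0.04, 0.002, -0.006], -1], [[-0.0001, 0.0066, 0.0019], [0.08, 0.002, -0.006], -1], [[-0.0001, 0.0089, 0.0021], [0.12, 0.001, -0.006], -1], [[-0.0, 0.0113, 0.0025], [0.16, 0.001, -0.006], -1], [[-0.0, 0.0137, 0.0029], [0.2, 0.001, -0.006], -1]]
```

View pics/w14.png

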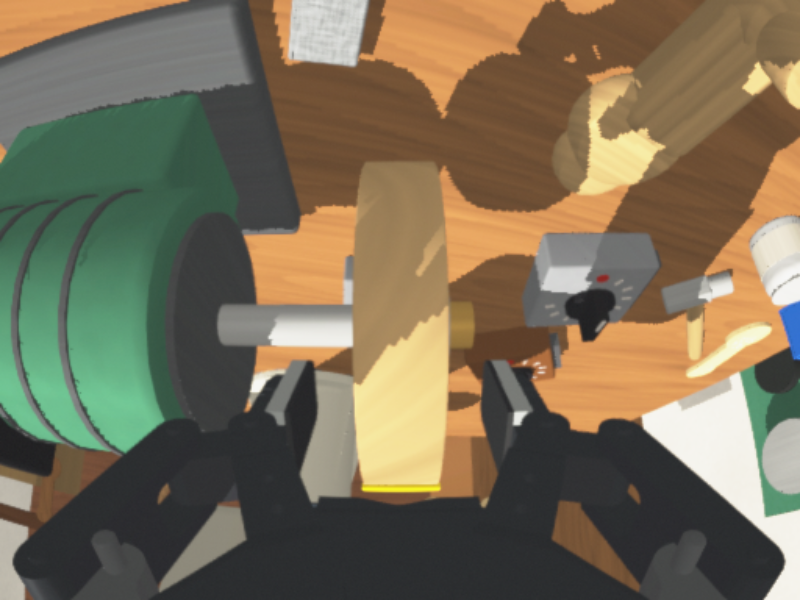

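In free air the moment shows a tilt bias of about 0.45·sin(tilt). I'll correct for that and refit.

```bash
python3 - <<'E'
import re
s=open('fit2.py').read()
s=s.replace("t0=-(np.cross(e/1000,F)@MY)+tm","zt=T[:,2];tilt=np.arctan2(-zt@MX,-zt[2]);t0=-(np.cross(e/1000,F)@MY)+tm-K*np.sin(tilt)")
s=s.replace("D=[]\n","D=[]\nK=.44\n",1)
open('fit2.py','w').write(s)
E
python3 fit2.py
```

```text
0 {} L 0.170 amp 0.464 phi0 0.04 [0.17  0.463 0.018] sd [0.003 0.033 0.074] rms 0.119
0 {'bias': True} L 0.170 amp 0.943 phi0 -0.00 [ 0.17   0.943 -0.005 -0.446] sd [0.003 0.351 0.074 0.325] rms 0.113
0 {'lat': True} L 0.172 amp 0.488 phi0 0.04 [0.172 0.488 0.021 0.002] sd [0.005 0.052 0.075 0.003] rms 0.117
2 {} L 0.170 amp 0.462 phi0 0.04 [0.17  0.462 0.017] sd [0.003 0.037 0.079] rms 0.124
2 {'bias': True} L 0.170 amp 0.949 phi0 -0.00 [ 0.17   0.949 -0.002 -0.45 ] sd [0.003 0.384 0.079 0.353] rms 0.118
2 {'lat': True} L 0.172 amp 0.487 phi0 0.04 [0.172 0.486 0.021 0.002] sd [0.005 0.057 0.081 0.003] rms 0.123
6 {} L 0.170 amp 0.464 phi0 0.06 [0.17  0.464 0.026] sd [0.003 0.046 0.115] rms 0.126
6 {'bias': True} L 0.172 amp 2.056 phi0 -0.15 [ 0.172  2.032 -0.312 -1.521] sd [0.003 0.668 0.174 0.647] rms 0.103
6 {'lat': True} L 0.174 amp 0.494 phi0 0.00 [0.174 0.494 0.    0.003] sd [0.008 0.066 0.125 0.004] rms 0.124
11 {} L 0.165 amp 0.366 phi0 -0.20 [ 0.165  0.359 -0.072] sd [0.006 0.118 0.19 ] rms 0.12
11 {'bias': True} L 0.168 amp 3.030 phi0 -0.26 [ 0.168  2.929 -0.776 -2.527] sd [0.004 0.913 0.283 0.893] rms 0.079
11 {'lat': True} L 0.160 amp 0.322 phi0 -0.31 [ 0.16   0.307 -0.098 -0.002] sd [0.021 0.276 0.24  0.008] rms 0.12
L 0.170 amp 0.464 phi0 0.04 [0.17  0.463 0.018] sd [0.003 0.033 0.074] rms 0.119
[[0.11, 0.05], [0.22, -0.02], [0.39, -0.07], [0.54, 0.18], [0.69, -0.13], [0.49, 0.0], [0.35, -0.03], [0.19, -0.0], [0.02, -0.06], [-0.14, 0.26], [-0.31, 0.02], [-0.46, -0.09], [-0.61, 0.1], [-0.75, -0.28], [-0.62, -0.07], [-0.48, 0.1], [-0.36, 0.16], [-0.23, 0.01], [-0.1, 0.02], [0.03, -0.04], [0.16, -0.17]]
```

With that correction the amplitude is 0.46, inside the stated range, and the heavy side is down at θ≈−1.65. Now I'll grip here and sweep backward.

Call:
send_rows:
  plan:
    - [[0, 0.0005, 0.0015], [0.02, 0, 0], -0.3]
    - [[0, 0.0005, 0.0015], [0.02, 0, 0], -1]
    - [[0, 0.0005, 0.0015], [0.02, 0, 0], -1]
    - [[0, 0.0005, 0.0015], [0.02, 0, 0], -1]
    - [[0, 0.0005, 0.0015], [0.02, 0, 0], -1]
  squeeze: 35

```text
clock: 20.32
eef_pos: [669.6, 31.9, 192.8]
tcp_rot: [2.362, -0.004, -1.286]
contact_force: [1.7, -2.0, 7.9]
opening: 0.343
```

```bash
python3 - <<'E'
from h import *
tau();rows(.8,.6,r=60)
E
```

```text
t 20.32 phi 0.802 tilt 0.779 r 61.6 y -0.7 | Frad 6.2 Ftan -4.9 Fy -2.4 | tF 0.303 tM -0.326 sum -0.023 open 0.343
[[[-0.0007, 0.0025, 0.0015], [0.019, 0.001, -0.007], -1], [[-0.0007, 0.0049, 0.0016], [0.059, 0.001, -0.007], -1], [[-0.0007, 0.0073, 0.0018], [0.099, 0.0, -0.007], -1], [[-0.0007, 0.0097, 0.0021], [0.139, 0.0, -0.007], -1], [[-0.0007, 0.0121, 0.0025], [0.179, 0.0, -0.007], -1]]
```

Call:
send_rows:
  plan:
    - [[0, 0.003, 0.0003], [0.035, 0, 0], -1]
    - [[0, 0.0055, 0.0005], [0.07, 0, 0], -1]
    - [[0, 0.008, 0.0007], [0.105, 0, 0], -1]
    - [[0, 0.0105, 0.0009], [0.14, 0, 0], -1]
    - [[0, 0.013, 0.0012], [0.175, 0, 0], -1]

```text
clock: 20.73
eef_pos: [660.9, 29.3, 200.3]
tcp_rot: [2.542, -0.004, -1.286]
contact_force: [3.6, -0.2, -6.8]
opening: 0.339
```

```bash
python3 - <<'E'
from h import *
log(-1)
E
```

```text
t 20.73 phi 0.609 tilt 0.600 r 61.4 y -0.8 | Frad -3.6 Ftan 6.6 Fy -1.3 | tF -0.407 tM 1.822 sum 1.414 open 0.339
```

Call:
send_rows:
  plan:
    - [[0, 0.003, 0.0003], [0.035, 0, 0], -1]
    - [[0, 0.0055, 0.0005], [0.07, 0, 0], -1]
    - [[0, 0.008, 0.0007], [0.105, 0, 0], -1]
    - [[0, 0.0105, 0.0009], [0.14, 0, 0], -1]
    - [[0, 0.013, 0.0012], [0.175, 0, 0], -1]

```text
clock: 21.15
eef_pos: [650.9, 26.3, 206.1]
tcp_rot: [2.721, -0.004, -1.286]
contact_force: [4.0, -1.4, -7.2]
opening: 0.341
```

```bash
python3 - <<'E'
from h import *
log(-1)
E
```

```text
t 21.15 phi 0.415 tilt 0.420 r 61.3 y -0.8 | Frad -5.2 Ftan 6.1 Fy -2.5 | tF -0.371 tM 1.493 sum 1.121 open 0.341
```

Call:
send_rows:
  plan:
    - [[0, 0.003, 0.0003], [0.035, 0, 0], -1]
    - [[0, 0.0055, 0.0005], [0.07, 0, 0], -1]
    - [[0, 0.008, 0.0007], [0.105, 0, 0], -1]
    - [[0, 0.0105, 0.0009], [0.14, 0, 0], -1]
    - [[0, 0.013, 0.0012], [0.175, 0, 0], -1]

```text
clock: 21.57
eef_pos: [639.9, 23.1, 209.8]
tcp_rot: [2.9, -0.005, -1.286]
contact_force: [4.1, 0.2, -5.7]
opening: 0.337
```

```bash
python3 - <<'E'
from h import *
log(-1);rows(.25,.07,r=60.5)
E
```

```text
t 21.57 phi 0.217 tilt 0.241 r 61.3 y -0.7 | Frad -4.7 Ftan 5.1 Fy -1.0 | tF -0.315 tM 1.398 sum 1.082 open 0.337
[[[-0.0007, 0.0002, 0.0008], [0.027, -0.003, -0.006], -1], [[-0.0007, 0.0024, 0.0009], [0.063, -0.003, -0.006], -1], [[-0.0007, 0.0045, 0.001], [0.099, -0.004, -0.006], -1], [[-0.0007, 0.0067, 0.0013], [0.135, -0.004, -0.006], -1], [[-0.0007, 0.0089, 0.0016], [0.171, -0.004, -0.005], -1]]
```

Call:
send_rows:
  plan:
    - [[0, 0.003, 0.0005], [0.035, 0, 0], -1]
    - [[0, 0.0055, 0.0007], [0.07, 0, 0], -1]
    - [[0, 0.008, 0.0009], [0.105, 0, 0], -1]
    - [[0, 0.0105, 0.0011], [0.14, 0, 0], -1]
    - [[0, 0.013, 0.0014], [0.175, 0, 0], -1]

```text
clock: 21.98
eef_pos: [628.4, 19.7, 211.2]
tcp_rot: [3.08, -0.005, -1.286]
contact_force: [6.8, 0.8, -12.8]
opening: 0.343
```

```bash
python3 - <<'E'
from h import *
log(-1)
E
```

```text
t 21.98 phi 0.021 tilt 0.062 r 61.2 y -0.7 | Frad -12.7 Ftan 7.0 Fy -1.2 | tF -0.426 tM 1.478 sum 1.051 open 0.343
```

Call:
send_rows:
  plan:
    - [[0, 0.003, 0.0005], [0.035, 0, 0], -1]
    - [[0, 0.0055, 0.0007], [0.07, 0, 0], -1]
    - [[0, 0.008, 0.0009], [0.105, 0, 0], -1]
    - [[0, 0.0105, 0.0011], [0.14, 0, 0], -1]
    - [[0, 0.013, 0.0014], [0.175, 0, 0], -1]

```text
clock: 22.4
eef_pos: [617.0, 16.2, 210.3]
tcp_rot: [-3.024, -0.005, -1.286]
contact_force: [10.2, 1.1, -14.7]
opening: 0.337
```

```bash
python3 - <<'E'
from h import *
log(-1)
E
```

```text
t 22.40 phi -0.175 tilt -0.117 r 61.2 y -0.7 | Frad -16.2 Ftan 7.3 Fy -1.8 | tF -0.450 tM 1.559 sum 1.109 open 0.337
```

Call:
send_rows:
  plan:
    - [[0, 0.003, 0.0005], [0.035, 0, 0], -1]
    - [[0, 0.0055, 0.0007], [0.07, 0, 0], -1]
    - [[0, 0.008, 0.0009], [0.105, 0, 0], -1]
    - [[0, 0.0105, 0.0011], [0.14, 0, 0], -1]
    - [[0, 0.013, 0.0014], [0.175, 0, 0], -1]

```text
clock: 22.82
eef_pos: [606.0, 13.0, 207.2]
tcp_rot: [-2.845, -0.005, -1.286]
contact_force: [15.5, 4.8, -19.1]
opening: 0.337
```

```bash
python3 - <<'E'
from h import *
log(-1)
E
```

```text
t 22.82 phi -0.370 tilt -0.296 r 61.3 y -0.7 | Frad -23.7 Ftan 8.3 Fy 0.2 | tF -0.507 tM 1.637 sum 1.130 open 0.337
```

Call:
send_rows:
  plan:
    - [[0, 0.003, 0.0005], [0.035, 0, 0], -1]
    - [[0, 0.0055, 0.0007], [0.07, 0, 0], -1]
    - [[0, 0.008, 0.0009], [0.105, 0, 0], -1]
    - [[0, 0.0105, 0.0011], [0.14, 0, 0], -1]
    - [[0, 0.013, 0.0014], [0.175, 0, 0], -1]

```text
clock: 23.23
eef_pos: [595.9, 9.9, 202.0]
tcp_rot: [-2.666, -0.006, -1.287]
contact_force: [25.1, 12.6, -28.9]
opening: 0.338
```

```bash
python3 - <<'E'
from h import *
log(-1);print(status.sense()['qpos'])
E
```

```text
t 23.23 phi -0.561 tilt -0.475 r 61.4 y -0.8 | Frad -39.2 Ftan 8.0 Fy 4.8 | tF -0.494 tM 1.847 sum 1.353 open 0.338
[-0.07613823  0.15776791  2.06812134  0.33917081  0.4889529   0.94396067]
```

```bash
python3 - <<'E'
s=open('fit2.py').read()
s=s.replace("-np.array(d['M'])@MY))","-np.array(d['M'])@MY)); OFF.append(-.62 if d['t']>20 else 0)")
s=s.replace("K=.44\n","K=.44\nOFF=[0]*6\n").replace("phi=np.arctan2(e@MX,e[2]);","phi=np.arctan2(e@MX,e[2])+OFF[i];")
s=s.replace("    x,r,ph=solve(set(range(n)));print(np.c_[ph,r].round(2).tolist())","""    x,r,ph=solve(set(range(n)));print([[D[i][0],round(ph[i],2),round(r[i],2),round(x[1]*np.cos(ph[i])+x[2]*np.sin(ph[i])+r[i],2)] for i in range(n)])""")
open('fit2.py','w').write(s)
E
python3 fit2.py
```

```text
0 {} L 0.171 amp 0.492 phi0 0.02 [0.171 0.492 0.008] sd [0.002 0.03  0.06 ] rms 0.121
0 {'bias': True} L 0.172 amp 0.703 phi0 -0.05 [ 0.172  0.702 -0.034 -0.195] sd [0.002 0.205 0.072 0.188] rms 0.119
0 {'lat': True} L 0.175 amp 0.527 phi0 0.01 [0.175 0.527 0.004 0.003] sd [0.004 0.038 0.059 0.002] rms 0.117
2 {} L 0.171 amp 0.492 phi0 0.02 [0.171 0.492 0.009] sd [0.003 0.032 0.063] rms 0.126
2 {'bias': True} L 0.172 amp 0.700 phi0 -0.05 [ 0.172  0.699 -0.032 -0.192] sd [0.003 0.214 0.076 0.196] rms 0.123
2 {'lat': True} L 0.175 amp 0.526 phi0 0.01 [0.175 0.526 0.004 0.003] sd [0.004 0.04  0.062 0.002] rms 0.121
6 {} L 0.172 amp 0.498 phi0 0.04 [0.172 0.497 0.021] sd [0.003 0.04  0.079] rms 0.127
6 {'bias': True} L 0.173 amp 0.947 phi0 -0.16 [ 0.173  0.935 -0.148 -0.439] sd [0.003 0.338 0.151 0.337] rms 0.121
6 {'lat': True} L 0.178 amp 0.529 phi0 -0.03 [ 0.178  0.529 -0.018  0.004] sd [0.005 0.043 0.079 0.003] rms 0.118
11 {} L 0.173 amp 0.537 phi0 0.15 [0.173 0.531 0.082] sd [0.004 0.066 0.113] rms 0.128
11 {'bias': True} L 0.173 amp 0.850 phi0 -0.09 [ 0.173  0.847 -0.08  -0.335] s
[... 1219 characters left out ...]
, np.float64(0.15), np.float64(0.61)], [1, np.float64(-0.23), np.float64(0.0), np.float64(0.48)], [1, np.float64(-0.1), np.float64(0.01), np.float64(0.5)], [1, np.float64(0.03), np.float64(-0.05), np.float64(0.44)], [1, np.float64(0.16), np.float64(-0.18), np.float64(0.31)], [-1, np.float64(-0.01), np.float64(0.16), np.float64(0.65)], [-1, np.float64(-0.21), np.float64(0.04), np.float64(0.52)], [-1, np.float64(-0.4), np.float64(0.25), np.float64(0.7)], [-1, np.float64(-0.6), np.float64(-0.04), np.float64(0.36)], [-1, np.float64(-0.79), np.float64(0.03), np.float64(0.36)], [-1, np.float64(-0.99), np.float64(-0.1), np.float64(0.17)], [-1, np.float64(-1.18), np.float64(0.05), np.float64(0.23)]]
```

The fit is consistent: amplitude 0.49, heavy side down at w≈−1.55±0.06, and w is now −1.18. I'll regrip to sweep through and past that.

Call:
send_rows:
  plan:
    - [[0, 0, 0.001], [0, 0, 0], 0.2]
    - [[0, 0, 0.001], [0, 0, 0], 0.3]
    - [[0, 0, 0.001], [0, 0, 0], 0.3]
    - [[0, 0, 0.001], [0, 0, 0], 0.3]
    - [[0, -0.004, 0.001], [-0.05, 0, 0], 0.3]

```text
clock: 23.65
eef_pos: [597.6, 10.9, 201.8]
tcp_rot: [-2.719, -0.005, -1.288]
contact_force: [0.1, 0.5, -0.5]
opening: 0.649
```

```bash
python3 - <<'E'
from h import *
tau();rows(-.45,.1,r=61)
E
```

```text
t 23.65 phi -0.536 tilt -0.423 r 60.3 y -0.3 | Frad -0.5 Ftan -0.0 Fy 0.4 | tF 0.003 tM -0.234 sum -0.231 open 0.649
[[[-0.0003, -0.0119, -0.0009], [-0.083, -0.007, -0.005], -1], [[-0.0004, -0.0185, 0.0], [-0.193, -0.006, -0.005], -1], [[-0.0004, -0.025, 0.0017], [-0.303, -0.006, -0.005], -1], [[-0.0005, -0.0313, 0.004], [-0.413, -0.006, -0.006], -1], [[-0.0005, -0.0373, 0.0071], [-0.523, -0.006, -0.006], -1]]
```

Call:
send_rows:
  plan:
    - [[0, -0.011, -0.0005], [-0.1, 0, 0], 0.3]
    - [[0, -0.0185, 0], [-0.2, 0, 0], 0.3]
    - [[0, -0.025, 0.0017], [-0.31, 0, 0], 0.3]
    - [[0, -0.0313, 0.004], [-0.42, 0, 0], 0.3]
    - [[0, -0.0373, 0.0071], [-0.523, 0, 0], 0.3]

```text
clock: 24.07
eef_pos: [634.3, 21.2, 212.7]
tcp_rot: [3.038, -0.007, -1.288]
contact_force: [0.9, 0.1, 0.7]
opening: 0.646
```

```bash
python3 - <<'E'
from h import *
tau();rows(.1,.65,r=61)
E
```

```text
t 24.07 phi 0.117 tilt 0.103 r 63.1 y -0.9 | Frad 0.8 Ftan 0.8 Fy -0.1 | tF -0.048 tM 0.110 sum 0.062 open 0.646
[[[-0.001, -0.0056, 0.0024], [-0.107, -0.006, -0.008], -1], [[-0.001, -0.0122, 0.0035], [-0.217, -0.005, -0.009], -1], [[-0.0011, -0.0187, 0.0053], [-0.327, -0.005, -0.009], -1], [[-0.0012, -0.0249, 0.0078], [-0.437, -0.004, -0.009], -1], [[-0.0012, -0.0308, 0.011], [-0.547, -0.004, -0.009], -1]]
```

Call:
send_rows:
  plan:
    - [[-0.001, -0.0056, 0.002], [-0.107, -0.006, -0.008], 0.3]
    - [[-0.001, -0.0122, 0.0035], [-0.217, -0.005, -0.009], 0.3]
    - [[-0.001, -0.0187, 0.0053], [-0.327, -0.005, -0.009], 0.3]
    - [[-0.001, -0.0249, 0.0078], [-0.437, -0.004, -0.009], 0.3]
    - [[-0.001, -0.0308, 0.011], [-0.547, -0.004, -0.009], 0.3]

```text
clock: 24.48
eef_pos: [663.6, 30.6, 199.6]
tcp_rot: [2.488, -0.001, -1.281]
contact_force: [-0.4, -0.2, 0.5]
opening: 0.65
```

Call:
send_rows:
  plan:
    - [[0, 0, 0], [0, 0, 0], 0.0]
    - [[0, 0, 0], [0, 0, 0], -0.5]
    - [[0, 0, 0], [0, 0, 0], -1]
    - [[0, 0, 0], [0, 0, 0], -1]
    - [[0, 0, 0], [0, 0, 0], -1]

```text
clock: 24.9
eef_pos: [663.0, 30.0, 198.3]
tcp_rot: [2.491, -0.002, -1.282]
contact_force: [-4.7, -4.7, -18.2]
opening: 0.338
```

```bash
python3 - <<'E'
from h import *
tau();s=viewer.grab_frame('scene');d=viewer.grab_frame('side');tau();rows(.64,.46,r=61)
a=cv2.resize(s[140:260,190:310,::-1],(390,390),interpolation=cv2.INTER_CUBIC);b=cv2.resize(d[150:230,170:250,::-1],(390,390),interpolation=cv2.INTER_CUBIC)
cv2.imwrite('pics/w15.png',np.hstack([a,b]))
E
```

```text
t 24.90 phi 0.658 tilt 0.651 r 61.0 y -0.8 | Frad -18.0 Ftan 6.5 Fy -3.2 | tF -0.399 tM 1.889 sum 1.490 open 0.338
 t 25.00 phi 0.655 tilt 0.651 r 61.1 y -0.8 | Frad -22.3 Ftan 9.7 Fy -1.5 | tF -0.590 tM 2.249 sum 1.660 open 0.338
[[[-0.0008, 0.0031, 0.0001], [0.047, -0.001, -0.002], -1], [[-0.0008, 0.0053, 0.0003], [0.083, -0.001, -0.002], -1], [[-0.0008, 0.0075, 0.0005], [0.119, -0.001, -0.002], -1], [[-0.0008, 0.0097, 0.0008], [0.155, -0.001, -0.002], -1], [[-0.0008, 0.0118, 0.0012], [0.191, -0.001, -0.002], -1]]
```

View pics/w15.png

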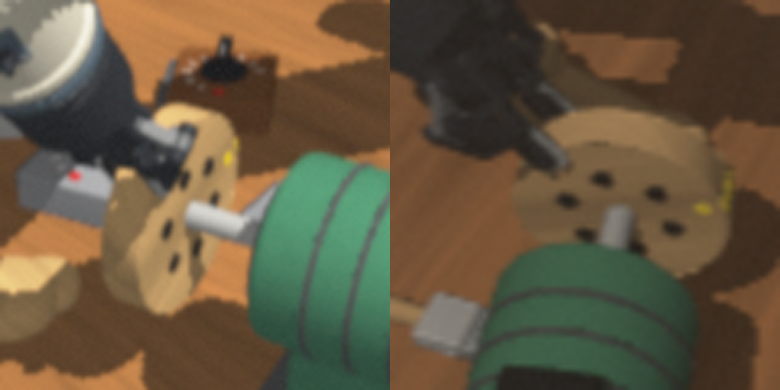

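```bash
cat >> h.py <<'E'
def face(n,u,v,off=15):
    o,d=ray(n,u,v); P0=HUB+off*MY; t=((P0-o)@MY)/(d@MY); X=o+t*d-P0
    return np.arctan2(X@MX,X[2]),np.hypot(X@MX,X[2])
E
python3 - <<'E'
from h import *
print(face('scene',190+229*120/390,140+158*120/390),face('side',170+(702-390)*80/390,150+208*80/390))
# initial: scene c2 dot (505,212), side c1 dot (195,160)
print(face('scene',150+505/5,140+212/5),face('side',180+195/5,150+160/5))
E
```

```text
(np.float64(-1.3615183320423916), np.float64(61.0795567160435)) (np.float64(-1.3053314207637483), np.float64(60.36707890899978))
(np.float64(-0.16502960139835976), np.float64(58.398127592363764)) (np.float64(-0.17970675520689158), np.float64(63.65516898389102))
```

Reading the face mark, θ≈−1.33 (−0.17 at the start), which matches the tracking. Sweeping on through the expected low point.

Call:
send_rows:
  plan:
    - [[0, 0.003, 0.001], [0.035, 0, 0], -1]
    - [[0, 0.0055, 0.0015], [0.07, 0, 0], -1]
    - [[0, 0.008, 0.0017], [0.105, 0, 0], -1]
    - [[0, 0.0105, 0.0019], [0.14, 0, 0], -1]
    - [[0, 0.013, 0.0022], [0.175, 0, 0], -1]

```text
clock: 25.42
eef_pos: [652.3, 26.7, 205.1]
tcp_rot: [2.674, -0.002, -1.282]
contact_force: [2.8, 0.0, -20.4]
opening: 0.338
```

```bash
python3 - <<'E'
from h import *
log(-1)
E
```

```text
t 25.42 phi 0.444 tilt 0.468 r 61.0 y -0.8 | Frad -17.2 Ftan 11.2 Fy -0.8 | tF -0.681 tM 2.387 sum 1.706 open 0.338
```

Call:
send_rows:
  plan:
    - [[0, 0.003, 0.0005], [0.035, 0, 0], -1]
    - [[0, 0.0055, 0.0007], [0.07, 0, 0], -1]
    - [[0, 0.008, 0.0009], [0.105, 0, 0], -1]
    - [[0, 0.0105, 0.0011], [0.14, 0, 0], -1]
    - [[0, 0.013, 0.0014], [0.175, 0, 0], -1]

```text
clock: 25.83
eef_pos: [640.7, 23.3, 209.4]
tcp_rot: [2.856, -0.003, -1.283]
contact_force: [6.5, 1.4, -21.3]
opening: 0.337
```

```bash
python3 - <<'E'
from h import *
log(-1)
E
```

```text
t 25.83 phi 0.233 tilt 0.286 r 61.1 y -0.8 | Frad -19.2 Ftan 11.3 Fy -0.5 | tF -0.692 tM 2.052 sum 1.360 open 0.337
```

Call:
send_rows:
  plan:
    - [[0, 0.003, 0.0005], [0.035, 0, 0], -1]
    - [[0, 0.0055, 0.0007], [0.07, 0, 0], -1]
    - [[0, 0.008, 0.0009], [0.105, 0, 0], -1]
    - [[0, 0.0105, 0.0011], [0.14, 0, 0], -1]
    - [[0, 0.013, 0.0014], [0.175, 0, 0], -1]

```text
clock: 26.25
eef_pos: [628.6, 19.7, 211.3]
tcp_rot: [3.038, -0.003, -1.283]
contact_force: [11.9, 1.9, -34.3]
opening: 0.336
```

```bash
python3 - <<'E'
from h import *
log(-1)
E
```

```text
t 26.25 phi 0.024 tilt 0.104 r 61.3 y -0.7 | Frad -34.0 Ftan 12.8 Fy -1.6 | tF -0.782 tM 2.674 sum 1.892 open 0.336
```

Call:
send_rows:
  plan:
    - [[0, 0.003, 0.0005], [0.035, 0, 0], -1]
    - [[0, 0.0055, 0.0007], [0.07, 0, 0], -1]
    - [[0, 0.008, 0.0009], [0.105, 0, 0], -1]
    - [[0, 0.0105, 0.0011], [0.14, 0, 0], -1]
    - [[0, 0.013, 0.0014], [0.175, 0, 0], -1]

```text
clock: 26.67
eef_pos: [616.5, 16.1, 210.6]
tcp_rot: [-3.064, -0.004, -1.284]
contact_force: [20.3, 2.3, -42.6]
opening: 0.337
```

```bash
python3 - <<'E'
from h import *
log(-1)
E
```

```text
t 26.67 phi -0.183 tilt -0.078 r 61.6 y -0.7 | Frad -45.6 Ftan 12.1 Fy -3.6 | tF -0.743 tM 2.739 sum 1.996 open 0.337
```

Call:
send_rows:
  plan:
    - [[0, 0.003, 0.0005], [0.035, 0, 0], -1]
    - [[0, 0.0055, 0.0007], [0.07, 0, 0], -1]
    - [[0, 0.008, 0.0009], [0.105, 0, 0], -1]
    - [[0, 0.0105, 0.0011], [0.14, 0, 0], -1]
    - [[0, 0.013, 0.0014], [0.175, 0, 0], -1]

```text
clock: 27.08
eef_pos: [604.7, 12.6, 207.9]
tcp_rot: [-2.882, -0.005, -1.285]
contact_force: [19.6, 5.2, -31.0]
opening: 0.337
```

```bash
python3 - <<'E'
from h import *
log(-1)
E
```

```text
t 27.08 phi -0.386 tilt -0.260 r 62.5 y -0.7 | Frad -36.3 Ftan 7.1 Fy -0.6 | tF -0.442 tM 2.037 sum 1.595 open 0.337
```

```bash
sed -i "s/-.62 if d\['t'\]>20 else 0/-1.83 if d['t']>24.5 else -.62 if d['t']>20 else 0/; s/K=.44/K=.48/" fit2.py; python3 fit2.py | tail -9; python3 - <<'E'
from h import *
rows(-.3,-.12,r=61)
E
```

```text
2 {'lat': True} L 0.170 amp 0.462 phi0 -0.08 [ 0.17   0.46  -0.037 -0.001] sd [0.005 0.048 0.071 0.003] rms 0.167
6 {} L 0.171 amp 0.465 phi0 -0.09 [ 0.171  0.463 -0.041] sd [0.004 0.047 0.076] rms 0.173
6 {'bias': True} L 0.170 amp 0.328 phi0 0.36 [0.17  0.307 0.117 0.189] sd [0.004 0.119 0.133 0.132] rms 0.166
6 {'lat': True} L 0.171 amp 0.462 phi0 -0.08 [ 0.171  0.461 -0.037 -0.   ] sd [0.006 0.052 0.086 0.004] rms 0.173
11 {} L 0.171 amp 0.451 phi0 -0.11 [ 0.171  0.449 -0.05 ] sd [0.005 0.074 0.102] rms 0.183
11 {'bias': True} L 0.172 amp 0.362 phi0 0.75 [0.172 0.264 0.248 0.282] sd [0.005 0.13  0.201 0.166] rms 0.17
11 {'lat': True} L 0.170 amp 0.451 phi0 -0.11 [ 0.17   0.448 -0.048 -0.   ] sd [0.008 0.077 0.116 0.004] rms 0.183
L 0.171 amp 0.469 phi0 -0.09 [ 0.171  0.468 -0.041] sd [0.003 0.038 0.065] rms 0.162
[[1, np.float64(0.11), np.float64(0.06), np.float64(0.52)], [1, np.float64(0.22), np.float64(-0.01), np.float64(0.43)], [1, np.float64(0.39), np.float64(-0.05), np.float64(0.37)], [1, np.float64(0.54), np.float64(0.2), np.float64(0.58)], [1, np.float64(0.69), np.float64(
[... 1324 characters left out ...]
p.float64(-0.11), np.float64(0.18)], [-1, np.float64(-1.18), np.float64(0.03), np.float64(0.25)], [-1, np.float64(-1.39), np.float64(0.0), np.float64(0.13)], [-1, np.float64(-1.6), np.float64(-0.29), np.float64(-0.26)], [-1, np.float64(-1.81), np.float64(-0.1), np.float64(-0.17)], [-1, np.float64(-2.01), np.float64(-0.05), np.float64(-0.21)], [-1, np.float64(-2.22), np.float64(0.6), np.float64(0.36)]]
[[[-0.0007, -0.0076, 0.001], [0.004, -0.006, -0.003], -1], [[-0.0007, -0.0098, 0.001], [-0.032, -0.006, -0.003], -1], [[-0.0007, -0.012, 0.0011], [-0.068, -0.006, -0.003], -1], [[-0.0007, -0.0142, 0.0013], [-0.104, -0.006, -0.003], -1], [[-0.0007, -0.0164, 0.0016], [-0.14, -0.006, -0.003], -1]]
```

W crosses zero near w≈−1.5 to −1.6, as predicted. Now I'll sweep forward, back through it.

Call:
send_rows:
  plan:
    - [[0, -0.002, 0.0015], [-0.02, 0, 0], -1]
    - [[0, -0.0045, 0.0017], [-0.05, 0, 0], -1]
    - [[0, -0.007, 0.0018], [-0.08, 0, 0], -1]
    - [[0, -0.0095, 0.002], [-0.11, 0, 0], -1]
    - [[0, -0.012, 0.0022], [-0.14, 0, 0], -1]

```text
clock: 27.5
eef_pos: [613.4, 15.2, 210.8]
tcp_rot: [-3.026, -0.006, -1.285]
contact_force: [-11.2, -2.8, 2.2]
opening: 0.338
```

```bash
python3 - <<'E'
from h import *
log(1)
E
```

```text
t 27.50 phi -0.233 tilt -0.116 r 62.5 y -0.7 | Frad 4.8 Ftan -10.8 Fy 0.5 | tF 0.672 tM -2.154 sum -1.482 open 0.338
```

Call:
send_rows:
  plan:
    - [[0, -0.002, 0], [-0.03, 0, 0], -1]
    - [[0, -0.0045, 0], [-0.06, 0, 0], -1]
    - [[0, -0.0065, 0.0002], [-0.09, 0, 0], -1]
    - [[0, -0.009, 0.0004], [-0.12, 0, 0], -1]
    - [[0, -0.0112, 0.0007], [-0.15, 0, 0], -1]

```text
clock: 27.92
eef_pos: [621.2, 17.5, 212.5]
tcp_rot: [3.103, -0.007, -1.285]
contact_force: [-6.7, -2.2, -7.7]
opening: 0.337
```

```bash
python3 - <<'E'
from h import *
log(1)
s=viewer.grab_frame('scene');d=viewer.grab_frame('side')
a=cv2.resize(s[140:260,190:310,::-1],(390,390),interpolation=cv2.INTER_CUBIC);b=cv2.resize(d[150:230,170:250,::-1],(390,390),interpolation=cv2.INTER_CUBIC)
cv2.imwrite('pics/w16.png',np.hstack([a,b]));tau()
E
python3 fit2.py | tail -1 | tail -c 900
```

```text
t 27.92 phi -0.100 tilt 0.039 r 62.9 y -0.7 | Frad -6.9 Ftan -7.8 Fy -0.1 | tF 0.491 tM -1.326 sum -0.835 open 0.337
 t 28.02 phi -0.087 tilt 0.038 r 62.8 y -0.7 | Frad -5.1 Ftan -6.0 Fy 0.0 | tF 0.375 tM -1.155 sum -0.780 open 0.340
.16), np.float64(-0.16), np.float64(0.3)], [-1, np.float64(-0.01), np.float64(0.16), np.float64(0.63)], [-1, np.float64(-0.21), np.float64(0.04), np.float64(0.5)], [-1, np.float64(-0.4), np.float64(0.24), np.float64(0.69)], [-1, np.float64(-0.6), np.float64(-0.04), np.float64(0.36)], [-1, np.float64(-0.79), np.float64(0.02), np.float64(0.37)], [-1, np.float64(-0.99), np.float64(-0.1), np.float64(0.18)], [-1, np.float64(-1.18), np.float64(0.04), np.float64(0.24)], [-1, np.float64(-1.39), np.float64(0.01), np.float64(0.12)], [-1, np.float64(-1.6), np.float64(-0.28), np.float64(-0.27)], [-1, np.float64(-1.81), np.float64(-0.1), np.float64(-0.18)], [-1, np.float64(-2.01), np.float64(-0.04), np.float64(-0.22)], [-1, np.float64(-2.22), np.float64(0.61), np.float64(0.35)], [1, np.float64(-2.06), np.float64(0.08), np.float64(-0.12)], [1, np.float64(-1.93), np.float64(-0.17), np.float64(-0.31)]]
```

View pics/w16.png

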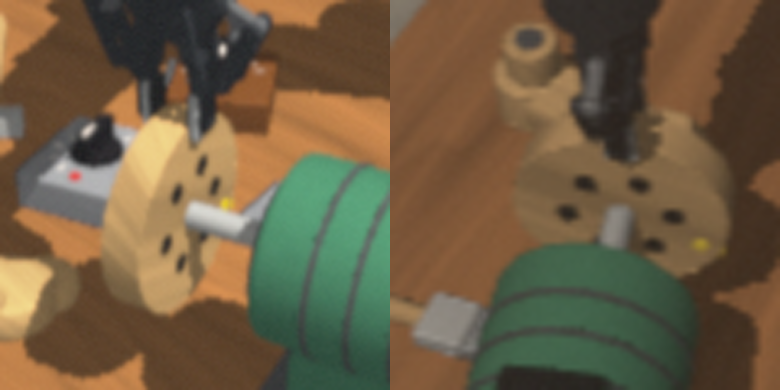

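```bash
python3 - <<'E'
from h import *
print(face('scene',190+228*120/390,140+205*120/390),face('side',170+(700-390)*80/390,150+244*80/390))
E
```

```text
(np.float64(-2.0427909042979557), np.float64(67.27336749834991)) (np.float64(-1.9792169177516452), np.float64(60.50829520666701))
```

Call:
send_rows:
  plan:
    - [[0, -0.002, 0.0005], [-0.03, 0, 0], -1]
    - [[0, -0.0045, 0.0005], [-0.06, 0, 0], -1]
    - [[0, -0.0068, 0.0007], [-0.09, 0, 0], -1]
    - [[0, -0.009, 0.0009], [-0.12, 0, 0], -1]
    - [[0, -0.0112, 0.0012], [-0.15, 0, 0], -1]

```text
clock: 28.43
eef_pos: [630.2, 20.2, 212.8]
tcp_rot: [2.95, -0.007, -1.286]
contact_force: [-9.0, -1.6, -3.0]
opening: 0.335
```

```bash
python3 - <<'E'
from h import *
log(1)
E
```

```text
t 28.43 phi 0.049 tilt 0.192 r 62.9 y -0.7 | Frad -3.4 Ftan -8.9 Fy 1.0 | tF 0.560 tM -1.256 sum -0.697 open 0.335
```

Call:
send_rows:
  plan:
    - [[0, -0.002, 0.0005], [-0.03, 0, 0], -1]
    - [[0, -0.0045, 0.0005], [-0.06, 0, 0], -1]
    - [[0, -0.0068, 0.0007], [-0.09, 0, 0], -1]
    - [[0, -0.009, 0.0009], [-0.12, 0, 0], -1]
    - [[0, -0.0112, 0.0012], [-0.15, 0, 0], -1]

```text
clock: 28.85
eef_pos: [638.4, 22.6, 212.0]
tcp_rot: [2.797, -0.007, -1.286]
contact_force: [-9.3, -1.9, -0.1]
opening: 0.336
```

```bash
python3 - <<'E'
from h import *
log(1)
E
python3 - <<'E'
import sys;sys.path.insert(0,'.')
import os;os.chdir('.')
import fit2
n=len(fit2.D)
out={32,13}
for ex in(set(),{32},out):
    for a in(0,6): x,r,ph=fit2.solve(set(range(a,n))-ex)
x,r,ph=fit2.solve(set(range(n)));print([(round(p,2),round(float(x[1]*__import__('numpy').cos(p)+x[2]*__import__('numpy').sin(p)+e),2)) for p,e in zip(ph[-9:],r[-9:])])
E
```

```text
t 28.85 phi 0.185 tilt 0.345 r 63.1 y -0.8 | Frad -1.8 Ftan -9.2 Fy 0.9 | tF 0.583 tM -1.214 sum -0.631 open 0.336
L 0.171 amp 0.470 phi0 -0.10 [ 0.171  0.468 -0.045] sd [0.003 0.035 0.047] rms 0.157
L 0.171 amp 0.466 phi0 -0.10 [ 0.171  0.463 -0.046] sd [0.003 0.042 0.052] rms 0.166
L 0.170 amp 0.484 phi0 -0.02 [ 0.17   0.484 -0.01 ] sd [0.002 0.027 0.037] rms 0.121
L 0.170 amp 0.491 phi0 -0.00 [ 0.17   0.491 -0.002] sd [0.002 0.032 0.04 ] rms 0.125
L 0.170 amp 0.494 phi0 -0.05 [ 0.17   0.493 -0.023] sd [0.002 0.025 0.034] rms 0.112
L 0.170 amp 0.501 phi0 -0.03 [ 0.17   0.501 -0.015] sd [0.002 0.03  0.037] rms 0.114
L 0.171 amp 0.470 phi0 -0.10 [ 0.171  0.468 -0.045] sd [0.003 0.035 0.047] rms 0.157
[(np.float64(-1.39), 0.13), (np.float64(-1.6), -0.26), (np.float64(-1.81), -0.17), (np.float64(-2.01), -0.21), (np.float64(-2.22), 0.36), (np.float64(-2.06), -0.13), (np.float64(-1.93), -0.32), (np.float64(-1.78), 0.01), (np.float64(-1.64), 0.09)]
```

The low point is at w≈−1.60, i.e. θ≈−1.75, and the wheel should be there now. Hold and verify.

Call:
send_rows:
  plan:
    - [[0, 0, 0], [0, 0, 0], -1]
    - [[0, 0, 0], [0, 0, 0], -1]
    - [[0, 0, 0], [0, 0, 0], -1]
    - [[0, 0, 0], [0, 0, 0], -1]
    - [[0, 0, 0], [0, 0, 0], -1]
  squeeze: 40

```text
clock: 29.27
eef_pos: [638.3, 22.6, 212.1]
tcp_rot: [2.798, -0.007, -1.287]
contact_force: [0.9, 0.8, -17.2]
opening: 0.329
```

Call:
send_rows:
  plan:
    - [[0, 0, 0], [0, 0, 0], -1]
    - [[0, 0, 0], [0, 0, 0], -1]
    - [[0, 0, 0], [0, 0, 0], -1]
    - [[0, 0, 0], [0, 0, 0], -1]
    - [[0, 0, 0], [0, 0, 0], -1]

```text
clock: 29.68
eef_pos: [638.2, 22.6, 212.2]
tcp_rot: [2.798, -0.007, -1.287]
contact_force: [2.0, 0.2, -17.5]
opening: 0.333
```

```bash
python3 - <<'E'
from h import *
tau();print(status.sense()['qvel'].round(4))
s=viewer.grab_frame('scene');d=viewer.grab_frame('side');f=viewer.grab_frame('wrist');tau();print(status.sense()['qvel'].round(4))
cv2.imwrite('pics/s17.png',s[:,:,::-1]);cv2.imwrite('pics/w17f.png',f[:,:,::-1])
a=cv2.resize(s[140:260,190:310,::-1],(390,390),interpolation=cv2.INTER_CUBIC);b=cv2.resize(d[150:230,170:250,::-1],(390,390),interpolation=cv2.INTER_CUBIC)
cv2.imwrite('pics/w17.png',np.hstack([a,b]))
E
```

```text
t 29.68 phi 0.183 tilt 0.344 r 63.2 y -0.7 | Frad -16.9 Ftan 5.2 Fy -0.3 | tF -0.326 tM 1.402 sum 1.076 open 0.333
[-0.0006 -0.0004  0.0001 -0.0009  0.0032 -0.0006]
 t 29.83 phi 0.184 tilt 0.344 r 63.2 y -0.7 | Frad -15.6 Ftan 3.9 Fy 0.1 | tF -0.245 tM 1.370 sum 1.126 open 0.330
[ 0.0004 -0.0001  0.0008 -0.0017  0.0012  0.0014]
```

View pics/w17.png

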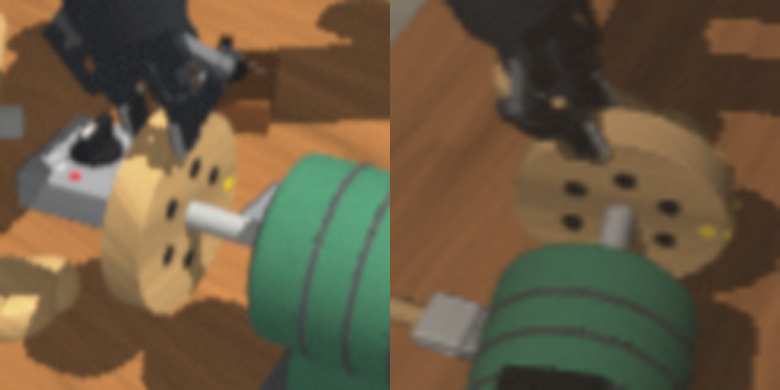

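View pics/w17f.png

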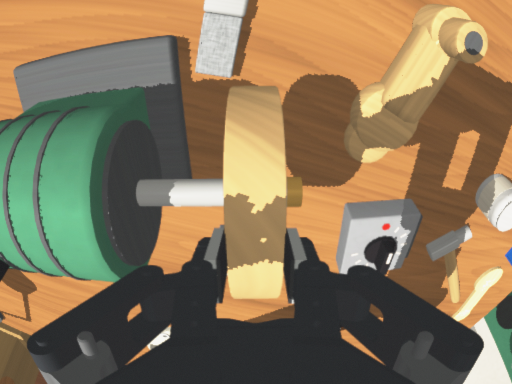

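View pics/s17.png

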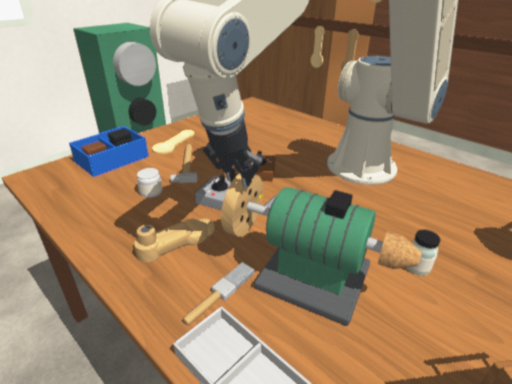

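```bash
python3 - <<'E'
from h import *
print(face('scene',190+229*120/390,140+184*120/390),face('side',170+(707-390)*80/390,150+231*80/390))
E
```

```text
(np.float64(-1.7582638141002573), np.float64(61.897263164414404)) (np.float64(-1.7128517535509848), np.float64(61.51095115712681))
```

θ≈−1.735 against the estimated −1.75, at rest and gripped. The dial is at its dot and the loose things show no movement in the pictures. Handing in.

```bash
python3 - <<'E'
from rig import job
print(job.sign_off())
E
```

```text
the job is handed in; nothing more can be done
None
```

I turned the dial back to the red dot, then brought the wheel's heavy side down by feel. I handed in at about 30 s of the 72 s, with the wheel still gripped; no verdict is reported.

**Dial:** I turned it back about 1.2 rad and released it. Pictures before and after the wheel work show the pointer line on the red dot.

**Heavy side:** I turned the wheel both ways over about 2.9 rad, regripping twice.
- **Fit:** it gives a pull of about 0.48 N m, inside the stated range. The low point comes out at a yellow-mark angle of about −1.75 rad, with a statistical error of about 0.05.
- **Check:** the pull changes sign near that angle in both turning directions.

**Last checks:** two cameras put the mark at −1.76 and −1.71 rad. The joints were at rest, and the jaws were closed on the wheel (opening 0.33, 40 N squeeze). The loose things looked unmoved in the pictures, which I judged by eye and did not measure.

**What disagreed:**
- The fingertips were only about 0–5 mm ahead of the TCP, not the stated 22 mm. My first close on the dial shut above the bar without touching anything.
- The wrist moment had an uncompensated bias that grew with tool tilt. My first estimate of the low point, before correcting it, was about 0.7 rad off.
- One force reading, taken while the pads were slipping, disagreed with the rest. Leaving it in or out moves the low point by less than 0.1 rad.

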